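# Unlock and take off the sealing-unit guard

### The arm

A 7-joint arm with a two-finger parallel gripper is mounted at the origin on the work surface. World frame = base frame: x ahead of the robot, y to its left, z up, the work surface at z = 0. Lengths are in m, angles in rad, forces in N, time in s.
With the tool pointing down it reaches from about 0.4 to 0.85 m from the base axis. Payload 4.4 kg.
Tool frame: the origin (TCP) lies between the finger pads; the fingertips stand 14 mm ahead of it and the grasp point (between the pads) lies 5 mm behind it; z points along the fingers, y is the direction in which the jaws open and shut (so a half turn about z gives the same grasp; the last joint's range is limited). The gripper opens to 94 mm and grips with 3 to 60 N. Pads are 16 mm wide; open, the fingers measure 119 mm over their backs; the gripper's body (75 mm by 177 mm) begins 78 mm behind the grasp point.
Start: joints at [-0.066, 0.628, 0.038, 1.517, -0.027, 0.996, -0.02], TCP at [0.65, 0, 0.219] pointing down, gripper open.
Joint ranges: [-3.06, 3.06], [-0.37, 2.12], [-1.25, 1.32], [0.18, 2.47], [-1.1, 4.24], [0.23, 1.98], [-2.94, 2.94]. Speed limits (rad/s): [2.57, 2.57, 3.14, 3.14, 3.14, 3.14, 3.14].

### API

Orientations are given as a unit quaternion [x, y, z, w].
In Python, from bench import bot, eyes, job gives the robot as it stands.
- The arm moves only by the tool move_arm, never from a script. Its argument "moves" is a list of rows, each an object of numbers: "rx", "ry", "rz": the turn, a rotation vector about the world's x, y, z in degrees; "tx", "ty", "tz": the shift along the world's x, y, z in mm; "gripper": the opening, from -1 (shut) to 1 (fully open). In form: [{"rx": .., "ry": .., "rz": .., "tx": .., "ty": .., "tz": .., "gripper": ..}, ...]. A call has 1 to 20 rows; each row is the pose to reach, as a shift and turn from the pose commanded when the call began; what a row does not reach only later rows make up. A row lasts 1/10 s, in which the tool goes at most 50 mm and 8.59 degrees, less where a joint would pass 70% of its speed; a pose out of reach is approached as far as the arm can. A call with a gripper value outside its range is refused whole. The fingers move at their own pace and stop on an object; "force" is the grip in N (left out, the last holds). Time passes only in rows, so rows that repeat a pose let the fingers close. It gives the time, the measured TCP pose, the force and the opening at its end, in the units of the state.
- bot.observe(): the state, without advancing time (a new reading comes with each control period).
- eyes.get_image(name): name is "scene" or "side" or "wrist"; returns a dict with "frame" (400x640x3 uint8, red, green, blue), "fx", "fy", "cx", "cy" (pixels), "k1" (the pictures are not rectified: a ray, as slopes to the right and down, at radius r is drawn at 1 + k1 r^2 times it, then the intrinsics apply), "world_from_camera" (4x4, takes a point from camera to world coordinates). Camera axes: x right, y down, z forward; pixel columns grow to the right and rows downward; lengths in m; the calibration is good to about 2 mm. A picture is of the moment at which its call begins. There is no depth.
- job.job_done(): hands the job in, once; it reports no verdict.
The state is a dict: "clock": time; "q": joint angles; "qvel": joint speeds; "joint_torque": joint torques, N m; "tcp_pos": TCP position; "tool_rot": TCP orientation; "ft_force": force on the tool from outside, world axes, zero at the start; "moment": the same for the moment, N m; "width": finger opening in m.
Only numpy, scipy, OpenCV 4.12 (cv2) and the standard library are available. Lean on these libraries where they do the work, as an engineer would, in place of code of your own. Each camera call takes 0.05 s, during which the arm holds its last target.

### The job

Take the guard off the sealing unit: pick the red key from its stand, push it fully home in the sloped lock, then turn it clockwise to its stop, which draws back the hidden bolt, and leave it there. Then lift the yellow-framed guard straight up out of its guides, stand its bottom edge on the table without dropping it, and let it lean squarely, at about 15 degrees, against the near side of the green conveyor. Leave everything else where it is, and let go of everything.

Things in the scene. Friction and masses are not known exactly. Their poses are not given: they have to be found in the camera images.
- key_bow (a point): Centre of the key's red bow (grip), a block 30 (x) x 12 (y, the thickness, to be pinched) x 30 (z) mm. Key, 60 g: z axis along the shank, up out of the stand at the start. The key works either way round (half a turn about z).
- key_collar (a point): Centre of the underside of the key's collar, 27 mm below the bow's centre; on the stand's top at the start, on the lock's face when the key is home. Axes as key_bow. Steel collar 20 mm across, 6 mm thick, below a 10 mm shank; under it a round neck, 7 mm across, 10 mm long, then a flat bit 18 (x) x 6 (y) mm, 12 mm long, rounded end.
- stand: Black key stand, fixed, 70 x 70 x 35 mm high, origin centre of its underside; the key stands upright in its slot, the slot and the key's x along the stand's x.
- keyway (a point): Centre of the keyway's mouth in the lock's steel face, about 100 mm above the table. z: the lock's axis, out of the face, leaning 30 degrees from vertical towards the robot; x up the slope; y across. Keyway 20.5 mm long (x), 8.5 mm wide (y). The key goes in along -z, its bit's width along x, until its collar lies on the face.
- rotor (a joint): Angle of the lock's barrel, 0 at the start, stop at 1.25 rad; grows as the key turns clockwise seen from outside (looking along -z of keyway). The key has about 0.15 rad of play. Friction about 0.05 N m, stays where left. It draws the bolt back 14.5 mm per rad; the guard is free from about 0.8 rad.
- guard_top (a point): Middle of the guard's yellow top bar, 20 mm below its top edge. Guard: clear panel in a yellow frame, 250 g, 10 mm thick (x, pinched at the top), 140 wide (y), 170 high (z, up). It stands upright, foot 10 mm above the table, in two U guides with 1.5 mm play, tops 85 mm above the table: lift it 80 mm to clear them. Behind (+x), rollers up to 115 mm high.
- guard_foot (a point): Middle of the guard's bottom face, 150 mm below guard_top along its z. Axes as guard_top. The hidden bolt holds the guard at a notch in its right edge (-y), 40 mm above the foot.
- lean_edge (a point): Point on the conveyor's upper near edge, 90 mm above the table, at the clear stretch where the guard may lean. z up, y along the conveyor, x into it: near side a plain upright aluminium face at x = 0, from y = -130 to +330 mm; green belt behind at 88 mm, biscuit stacks (fixed, 36 mm high) on it from y = +120 mm on. The guard's foot goes about 25 mm in front.
- conveyor: The conveyor, fixed, 200 deep (x) x 460 long (y) x 90 mm high; origin on the table under the middle of its near face, which is the plane x = 0.
- stack_mid (a point): Centre of a loose stack of four biscuits on the table, 56 mm across, 36 mm high; leave alone.
- dish_mid (a point): Centre of a small blue open dish, 70 x 70 x 25 mm; leave alone.
- jar_mid (a point): Centre of an amber jar, 56 mm across, 75 mm high; leave alone.
- tape_mid (a point): Centre of an orange tape roll lying flat, 90 mm across, 30 mm high; leave alone.
- wrench_grip (a point): Handle of a steel wrench lying flat, 150 mm long; leave alone.
- guard: The whole guard; origin as guard_foot, axes as guard_top.
- lock: Lock head, origin and axes as keyway: steel face 80 x 80 mm, yellow ring round the keyway, black sides 40 mm deep. The face plate is 6 mm thick: the key can turn only when fully home, its bit below the plate; once turned it is held in.

How it is judged:
By the outcome, as a careful person would: the job done as asked, in the order asked, and still so for the second after the job is handed in, with the robot touching nothing.
It also fails if it takes over 64 s, if anything falls off the work surface, if the arm or the gripper's body presses on something with over 40 N, if the wrist force passes 120 N, or if a joint passes its speed limit or range.

## Working session

There is one attempt and no reset: what is moved stays moved. The work goes in short steps, Python scripts to look and compute and a tool call to move; the robot and the scene stay as the last step left them, time stands still between calls to the robot, and variables do not carry over. Pictures are saved under pics/ and viewed, and the job is handed in when it is done.

Besides the shell and the picture viewer there is one more tool, called after "Emit:" as a command line: name --argument value ..., lists and objects as JSON in quotes. move_arm: Moves the arm, as the interface text tells. Its arguments: {"type":"object","properties":{"moves":{"type":"array"},"force":{"type":"number"}},"required":["moves"]}

```bash
ls; mkdir -p pics
cat > h.py <<'E'
import numpy as np, cv2
from bench import bot, eyes, job
def shot(n,tag):
    d=eyes.get_image(n); cv2.imwrite(f'pics/{tag}.png',d['frame'][:,:,::-1])
    np.savez(f'pics/{tag}.npz',**{k:np.array(v) for k,v in d.items()})
    return d
def load(tag): return dict(np.load(f'pics/{tag}.npz'))
def crop(tag,x0,y0,x1,y1,s,out):
    im=cv2.imread(f'pics/{tag}.png')[y0:y1,x0:x1]
    cv2.imwrite(f'pics/{out}.png',cv2.resize(im,None,fx=s,fy=s,interpolation=cv2.INTER_CUBIC))
def ray(d,u,v):
    K=np.array([[d['fx'],0,d['cx']],[0,d['fy'],d['cy']],[0,0,1]],float)
    p=cv2.undistortPoints(np.array([[[u,v]]],float),K,np.array([float(d['k1']),0,0,0]))[0,0]
    T=d['world_from_camera']; r=T[:3,:3]@np.array([p[0],p[1],1]); return T[:3,3],r/np.linalg.norm(r)
def atz(d,u,v,z):
    o,r=ray(d,u,v); return o+r*(z-o[2])/r[2]
def tri(*l):
    A=np.zeros((3,3));b=np.zeros(3)
    R=[ray(d,u,v) for d,u,v in l]
    for o,r in R:
        P=np.eye(3)-np.outer(r,r);A+=P;b+=P@o
    x=np.linalg.solve(A,b); return x,[np.linalg.norm((np.eye(3)-np.outer(r,r))@(x-o)) for o,r in R]
def proj(d,X):
    T=np.linalg.inv(d['world_from_camera']);K=np.array([[d['fx'],0,d['cx']],[0,d['fy'],d['cy']],[0,0,1]],float)
    X=np.atleast_2d(X).astype(float)
    return cv2.projectPoints(X,cv2.Rodrigues(T[:3,:3])[0],T[:3,3],K,np.array([float(d['k1']),0,0,0]))[0][:,0]
E
python3 - <<'E'
from h import *
for n in('scene','side','wrist'):
    d=shot(n,n+'0'); print(n,d['fx'],d['cx'],d['cy'],d['k1']);print(np.round(d['world_from_camera'],3))
print(bot.observe())
E
```

```text
pics
scene 406.1380691342576 319.06218780380743 201.09055207664852 -0.012683070348889556
[[ 0.089  0.681 -0.727  1.252]
 [ 0.996 -0.063  0.063  0.016]
 [-0.003 -0.73  -0.683  0.825]
 [ 0.     0.     0.     1.   ]]
side 399.2684569471809 321.8211907042692 200.55163121109288 0.032896704633996195
[[-0.752 -0.335  0.567 -0.023]
 [-0.659  0.409 -0.632  0.634]
 [-0.02  -0.849 -0.528  0.582]
 [ 0.     0.     0.     1.   ]]
wrist 281.42966685933476 321.42787699902914 200.26367959823116 0.008207629626170613
[[ 1.     0.002 -0.001  0.65 ]
 [ 0.001 -0.959 -0.283  0.083]
 [-0.002  0.283 -0.959  0.384]
 [ 0.     0.     0.     1.   ]]
{'clock': 0.15, 'q': array([-0.06580895,  0.6290864 ,  0.03847941,  1.51810153, -0.02700618,
        0.99632475, -0.01997052]), 'qvel': array([ 7.66819996e-05, -2.27860647e-03, -1.31493418e-03, -4.42242323e-03,
       -7.28292902e-04,  6.49201288e-04, -2.02143518e-03]), 'joint_torque': array([ 1.52036100e-03, -5.50088596e+01,  1.14465751e+00, -1.86816269e+01,
       -5.22438856e-02,  2.09789607e-02,  9.34746663e-05]), 'tcp_pos': array([6.49525199e-01, 2.30886575e-05, 2.18808329e-01]), 'tool_rot': array([ 7.07102786e-01,  7.07110429e-01, -5.01134950e-04, -4.89726185e-04]), 'ft_force': array([-0.48568187, -0.86345379, -0.21447476]), 'moment': array([-0.0518973 ,  0.00977417, -0.00352366]), 'width': 0.0940989647413219}
```

View pics/scene0.png

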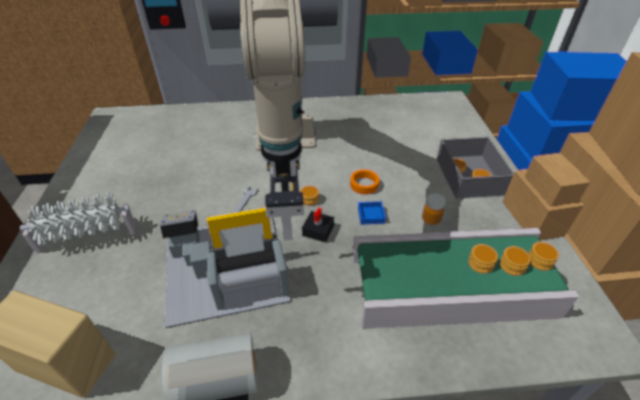

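View pics/side0.png

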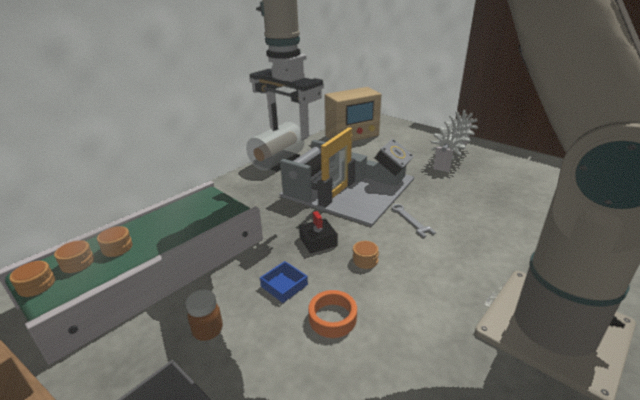

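View pics/wrist0.png

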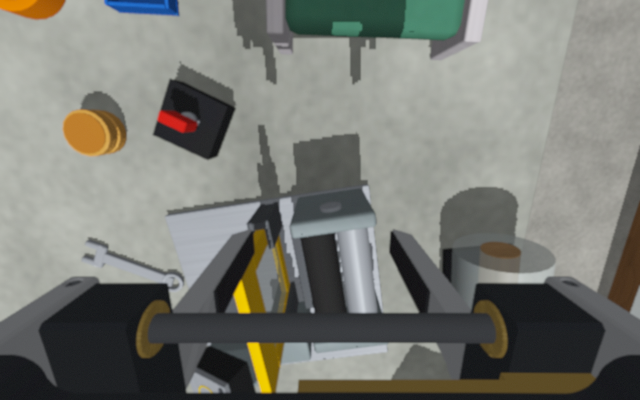

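Run:
```python
from h import *
crop('wrist0',140,60,250,170,7,'c1')
crop('side0',280,190,350,260,8,'c2')
crop('side0',310,110,430,230,6,'c3')
crop('scene0',150,190,300,310,5,'c4')
crop('scene0',290,195,350,250,9,'c5')
```

```text
(no output)
```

View pics/c1.png

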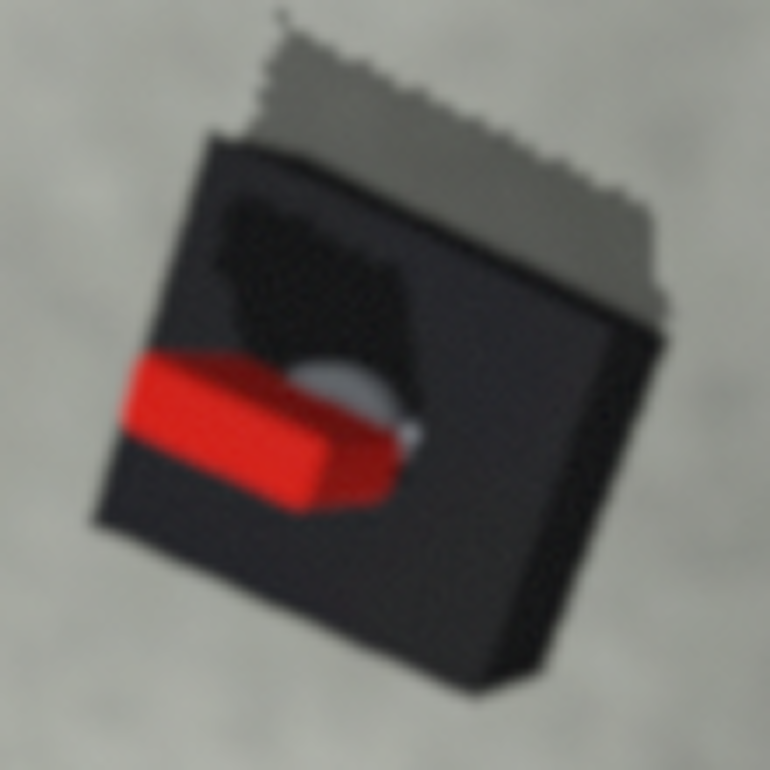

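View pics/c2.png

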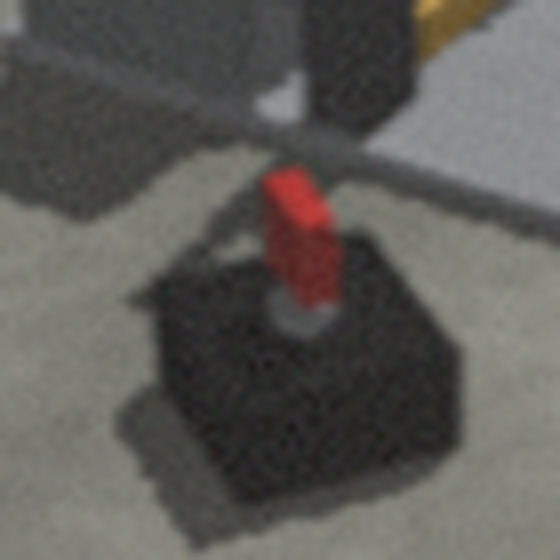

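View pics/c3.png

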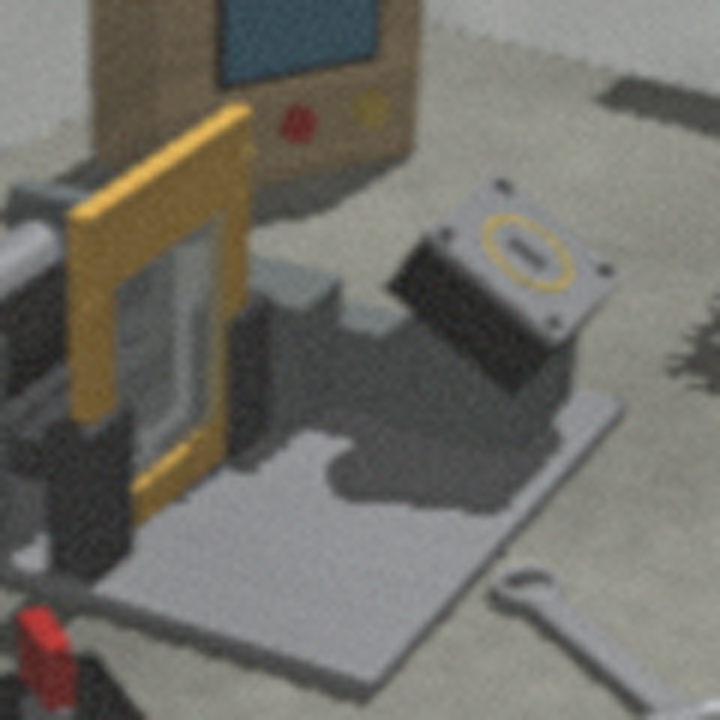

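View pics/c4.png

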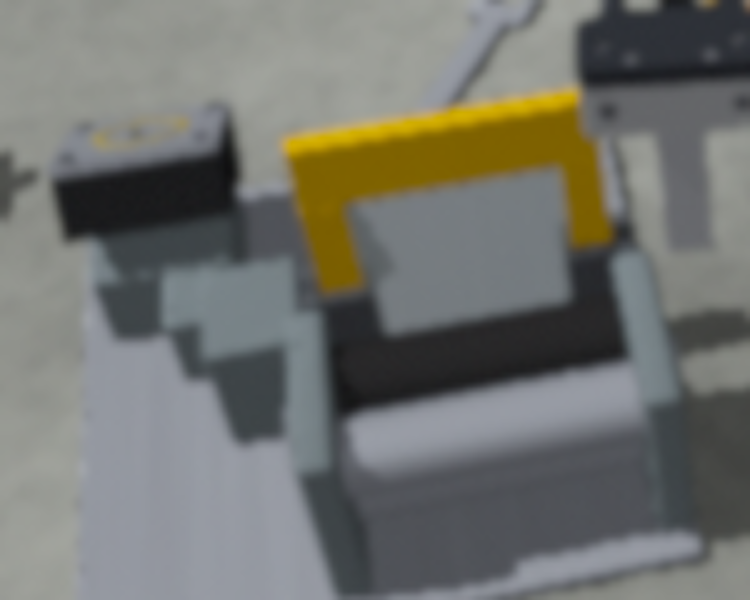

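View pics/c5.png

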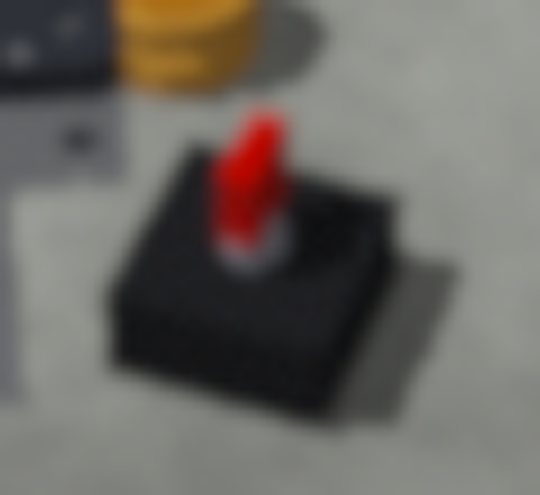

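```bash
cat >> h.py <<'E'
def cp(x,y,x0,y0,s): return x0+(x+.5)/s-.5, y0+(y+.5)/s-.5
E
python3 - <<'E'
from h import *
w,s,c=load('wrist0'),load('side0'),load('scene0')
P=[atz(w,*cp(*p,140,60,7),.035) for p in [(210,138),(612,325),(478,690),(97,520)]]
print('stand',np.round(P,4),np.mean(P,0)); 
for i in range(4):
  e=P[(i+1)%4]-P[i]; print(np.linalg.norm(e),np.degrees(np.arctan2(e[1],e[0])))
P=[atz(w,*cp(*p,140,60,7),.077) for p in [(145,352),(330,435),(300,512),(125,430)]]
print('bow',np.mean(P,0)); 
for i in range(4):
  e=P[(i+1)%4]-P[i]; print(np.linalg.norm(e),np.degrees(np.arctan2(e[1],e[0])))
print('key tri',tri((s,*cp(302,240,280,190,8)),(c,*cp(247,185,290,195,9))))
a=(s,*cp(528,255,310,110,6)); b=(c,*cp(138,133,150,190,5))
print('keyway',tri(a,b),atz(*a,.1),atz(*b,.1))
# guard top edge near corners
for name,A,B in [('left(+y) top',(70,215),(578,92)),('right top',(248,105),(287,145))]:
  a=(s,*cp(*A,310,110,6)); b=(c,*cp(*B,150,190,5)); print(name,tri(a,b),atz(*a,.18),atz(*b,.18))
E
```

```text
stand [[0.475  0.124  0.035 ]
 [0.538  0.0952 0.035 ]
 [0.5085 0.0339 0.035 ]
 [0.4462 0.063  0.035 ]] [0.49192373 0.07902706 0.035     ]
0.06919517396460194 -24.568946645573625
0.06803503760978416 -115.6995084237184
0.06870928538392712 154.93884882338224
0.06743695428323387 64.7054941515249
bow [0.4920571  0.07821585 0.077     ]
0.028293568374069485 -24.53214506825672
0.012792628704638586 -118.32772988219133
0.027200145130804355 154.12015059065197
0.012127492079812091 66.66849157259169
key tri (array([0.49163869, 0.07672352, 0.05892785]), [np.float64(0.0006362196423019186), np.float64(0.0006362196423019352)])
keyway (array([ 0.50222913, -0.27804553,  0.09752078]), [np.float64(0.0012754347919009305), np.float64(0.0012754347919008604)]) [ 0.49913882 -0.27099699  0.1       ] [ 0.5033619  -0.27815945  0.1       ]
left(+y) top (array([ 0.5805496 , -0.0461373 ,  0.17892152]), [np.float64(0.003984188483699647), np.float64(0.0039841884836997925)]) [ 0.57750822 -0.03790096  0.18      ] [ 0.57767374 -0.04910467  0.18      ]
right top (array([ 0.59651564, -0.17961947,  0.17796478]), [np.float64(0.001138538473711671), np.float64(0.0011385384737116382)]) [ 0.594002   -0.17769471  0.18      ] [ 0.59979614 -0.17805759  0.18      ]
```

Emit:
move_arm --moves '[{"rz": 65.3, "tx": -157.5, "ty": 78.5, "tz": -60, "gripper": 1}, {"rz": 65.3, "tx": -157.5, "ty": 78.5, "tz": -60, "gripper": 1}, {"rz": 65.3, "tx": -157.5, "ty": 78.5, "tz": -60, "gripper": 1}, {"rz": 65.3, "tx": -157.5, "ty": 78.5, "tz": -60, "gripper": 1}, {"rz": 65.3, "tx": -157.5, "ty": 78.5, "tz": -60, "gripper": 1}, {"rz": 65.3, "tx": -157.5, "ty": 78.5, "tz": -60, "gripper": 1}, {"rz": 65.3, "tx": -157.5, "ty": 78.5, "tz": -60, "gripper": 1}, {"rz": 65.3, "tx": -157.5, "ty": 78.5, "tz": -60, "gripper": 1}, {"rz": 65.3, "tx": -157.5, "ty": 78.5, "tz": -60, "gripper": 1}, {"rz": 65.3, "tx": -157.5, "ty": 78.5, "tz": -60, "gripper": 1}]'

```text
validation failed for argument at $.mo...
```

Run:
```python
from h import *
d=shot('wrist','wrist1');s=shot('side','side1');c=shot('scene','scene1')
o=bot.observe();print(o['q'],o['tcp_pos'],o['tool_rot'],o['clock'])
np.savez('pics/o1.npz',p=o['tcp_pos'],r=o['tool_rot'])
crop('scene1',340,190,590,330,3.2,'c6')
crop('side1',0,180,280,370,2.8,'c7')
```

```text
[-0.06580085  0.62871862  0.03845824  1.51767775 -0.02701882  0.99627398
 -0.02002145] [6.49827359e-01 4.88754361e-05 2.19181992e-01] [ 7.07116778e-01  7.07096728e-01 -1.81871413e-04 -2.14936469e-04] 0.3
```

View pics/wrist1.png

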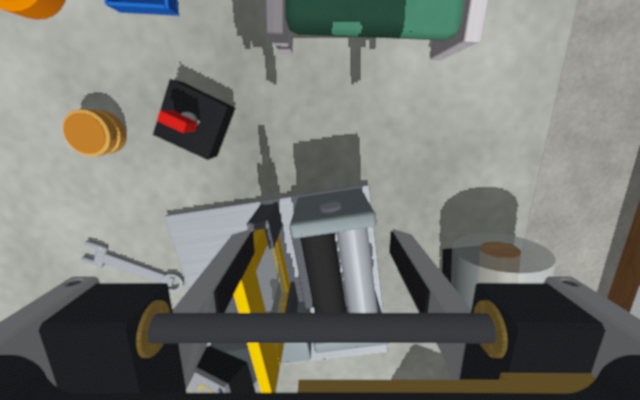

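View pics/c6.png

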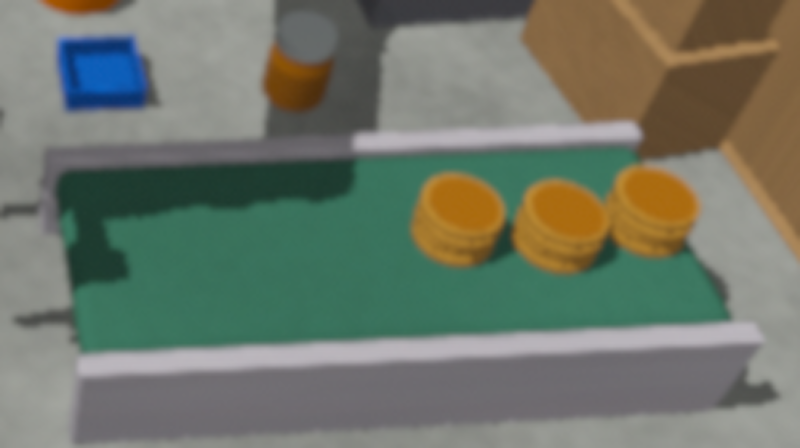

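View pics/c7.png

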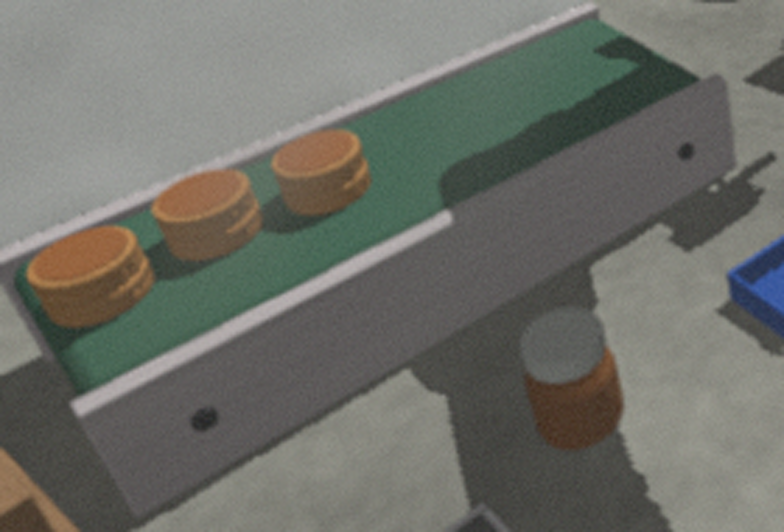

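Emit:
move_arm --moves '[{"rx": 0, "ry": 0, "rz": 65, "tx": -158, "ty": 78, "tz": -60, "gripper": 1}, {"rx": 0, "ry": 0, "rz": 65, "tx": -158, "ty": 78, "tz": -60, "gripper": 1}]'

```text
clock: 0.5
tcp_pos: [0.565, 0.0419, 0.1869]
tool_rot: [0.592, 0.806, 0.001, 0.001]
ft_force: [0.3, 1.1, -1.1]
width: 0.0941
```

Emit:
move_arm --moves '[{"rx": 0, "ry": 0, "rz": 48, "tx": -73, "ty": 36.5, "tz": -28, "gripper": 1}, {"rx": 0, "ry": 0, "rz": 48, "tx": -73, "ty": 36.5, "tz": -28, "gripper": 1}, {"rx": 0, "ry": 0, "rz": 48, "tx": -73, "ty": 36.5, "tz": -28, "gripper": 1}, {"rx": 0, "ry": 0, "rz": 48, "tx": -73, "ty": 36.5, "tz": -28, "gripper": 1}, {"rx": 0, "ry": 0, "rz": 48, "tx": -73, "ty": 36.5, "tz": -28, "gripper": 1}, {"rx": 0, "ry": 0, "rz": 48, "tx": -73, "ty": 36.5, "tz": -28, "gripper": 1}, {"rx": 0, "ry": 0, "rz": 48, "tx": -73, "ty": 36.5, "tz": -28, "gripper": 1}, {"rx": 0, "ry": 0, "rz": 48, "tx": -73, "ty": 36.5, "tz": -28, "gripper": 1}]'

```text
clock: 1.3
tcp_pos: [0.4922, 0.0783, 0.1593]
tool_rot: [0.216, 0.976, 0.0, 0.0]
ft_force: [-0.1, -0.5, 0.4]
width: 0.0944
```

```bash
cat >> h.py <<'E'
from scipy.spatial.transform import Rotation as Rot
def st():
    o=bot.observe(); R=Rot.from_quat(o['tool_rot'])
    print('t',round(o['clock'],2),'p',np.round(o['tcp_pos']*1e3,2),'q',np.round(o['q'],3),'w',round(o['width']*1e3,2),'F',np.round(o['ft_force'],1),'M',np.round(o['moment'],2))
    M=R.as_matrix(); print('yaw(tool y)',round(np.degrees(np.arctan2(M[1,1],M[0,1])),2),'x',M[:,0].round(4),'y',M[:,1].round(4),'z',M[:,2].round(4)); return o
E
python3 - <<'E'
from h import *
d=shot('wrist','wrist2');o=st()
print(proj(d,o['tcp_pos']))
E
```

```text
t 1.35 p [492.2   78.31 159.26] q [-0.017  0.512 -0.283  1.992  0.224  0.667  0.694] w 94.07 F [-0.4  0.2  0.3] M [ 0.07 -0.03  0.03]
yaw(tool y) 65.06 x [-9.068e-01  4.216e-01 -1.000e-04] y [ 0.4216  0.9068 -0.    ] z [ 0.e+00 -1.e-04 -1.e+00]
[[321.06596382 250.29488983]]
```

View pics/wrist2.png

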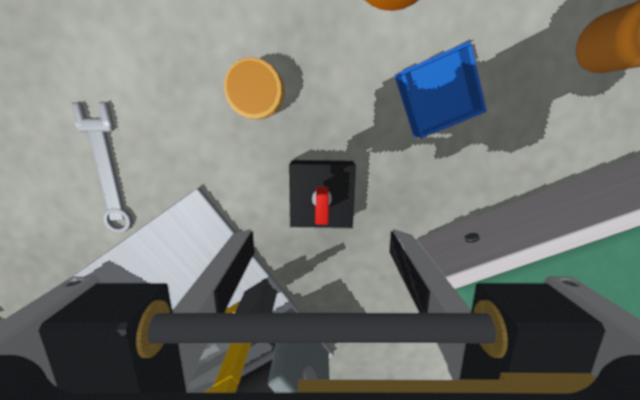

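Run:
```python
from h import *
crop('wrist2',285,155,360,235,9,'c8')
```

```text
(no output)
```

View pics/c8.png

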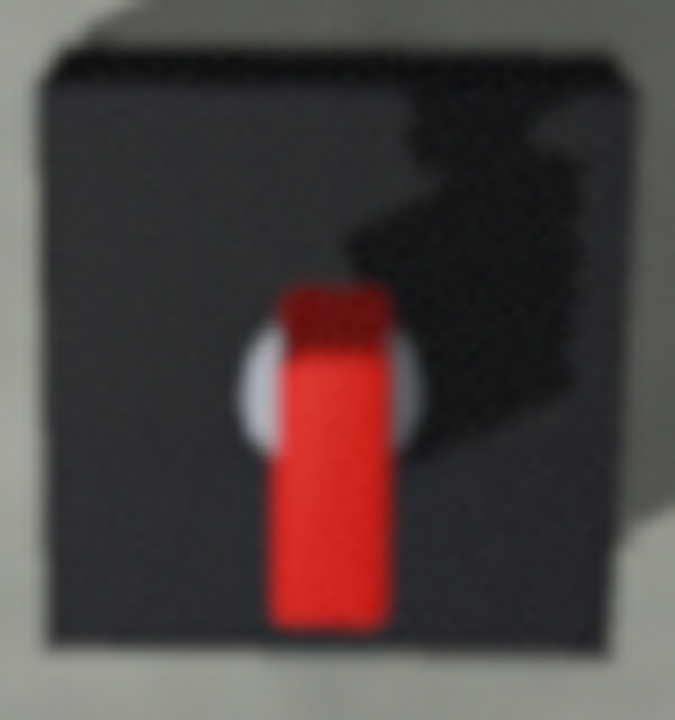

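Run:
```python
from h import *
w=load('wrist2')
P=[atz(w,*cp(*p,285,155,9),.077) for p in [(283,350),(390,350),(392,630),(268,630)]]
print('bow',np.mean(P,0)); 
for i in range(4):
  e=P[(i+1)%4]-P[i]; print(np.linalg.norm(e),np.degrees(np.arctan2(e[1],e[0])))
P=[atz(w,*cp(*p,285,155,9),.035) for p in [(42,85),(630,90),(608,655),(50,645)]]
print('stand',np.mean(P,0)); 
for i in range(4):
  e=P[(i+1)%4]-P[i]; print(np.linalg.norm(e),np.degrees(np.arctan2(e[1],e[0])))
```

```text
bow [0.49155469 0.07898322 0.077     ]
0.010845199724595508 65.11750136868184
0.03035773338299995 -24.122699574544953
0.012987374912764332 -114.87954425974685
0.030405539472901203 151.8376071389582
stand [0.49109424 0.07910912 0.035     ]
0.06762754817614633 64.62540283168016
0.06973270184589367 -25.202073537001468
0.06850777702696753 -115.98003118339389
0.06901170792624074 154.07210058111434
```

Emit:
move_arm --moves '[{"rx": 0, "ry": 0, "rz": 0, "tx": -0.7, "ty": 0.5, "tz": -40, "gripper": 1}, {"rx": 0, "ry": 0, "rz": 0, "tx": -0.7, "ty": 0.5, "tz": -75, "gripper": 1}, {"rx": 0, "ry": 0, "rz": 0, "tx": -0.7, "ty": 0.5, "tz": -99, "gripper": 1}, {"rx": 0, "ry": 0, "rz": 0, "tx": -0.7, "ty": 0.5, "tz": -99, "gripper": 1}, {"rx": 0, "ry": 0, "rz": 0, "tx": -0.7, "ty": 0.5, "tz": -99, "gripper": -1}, {"rx": 0, "ry": 0, "rz": 0, "tx": -0.7, "ty": 0.5, "tz": -99, "gripper": -1}, {"rx": 0, "ry": 0, "rz": 0, "tx": -0.7, "ty": 0.5, "tz": -99, "gripper": -1}, {"rx": 0, "ry": 0, "rz": 0, "tx": -0.7, "ty": 0.5, "tz": -99, "gripper": -1}, {"rx": 0, "ry": 0, "rz": 0, "tx": -0.7, "ty": 0.5, "tz": -99, "gripper": -1}, {"rx": 0, "ry": 0, "rz": 0, "tx": -0.7, "ty": 0.5, "tz": -99, "gripper": -1}]' --force 40

```text
clock: 2.35
tcp_pos: [0.4916, 0.0789, 0.0606]
tool_rot: [0.215, 0.977, 0.0, 0.0]
ft_force: [-0.9, -0.2, -1.4]
width: 0.0492
```

Run:
```python
from h import *
st()
```

```text
t 2.35 p [491.63  78.94  60.59] q [-0.079  0.677 -0.202  2.065  0.308  0.427  0.619] w 49.23 F [-0.9 -0.2 -1.4] M [ 0.09 -0.09 -0.05]
yaw(tool y) 65.18 x [-9.076e-01  4.198e-01 -5.000e-04] y [4.198e-01 9.076e-01 4.000e-04] z [ 6.e-04  2.e-04 -1.e+00]
```

Emit:
move_arm --moves '[{"rx": 0, "ry": 0, "rz": 0, "tx": 0, "ty": 0, "tz": 0, "gripper": -1}, {"rx": 0, "ry": 0, "rz": 0, "tx": 0, "ty": 0, "tz": 0, "gripper": -1}, {"rx": 0, "ry": 0, "rz": 0, "tx": 0, "ty": 0, "tz": 0, "gripper": -1}, {"rx": 0, "ry": 0, "rz": 0, "tx": 0, "ty": 0, "tz": 0, "gripper": -1}, {"rx": 0, "ry": 0, "rz": 0, "tx": 0, "ty": 0, "tz": 0, "gripper": -1}, {"rx": 0, "ry": 0, "rz": 0, "tx": 0, "ty": 0, "tz": 0, "gripper": -1}, {"rx": 0, "ry": 0, "rz": 0, "tx": 0, "ty": 0, "tz": 0, "gripper": -1}, {"rx": 0, "ry": 0, "rz": 0, "tx": 0, "ty": 0, "tz": 0, "gripper": -1}]' --force 40

```text
clock: 3.15
tcp_pos: [0.4914, 0.0789, 0.0602]
tool_rot: [0.215, 0.977, -0.0, -0.0]
ft_force: [0.3, -0.9, -1.0]
width: 0.0119
```

Run:
```python
from h import *
st()
```

```text
t 3.15 p [491.41  78.92  60.21] q [-0.08   0.677 -0.201  2.065  0.308  0.427  0.619] w 11.86 F [ 0.3 -0.9 -1. ] M [ 0.04 -0.12  0.02]
yaw(tool y) 65.19 x [-9.077e-01  4.197e-01  1.000e-04] y [ 0.4197  0.9077 -0.    ] z [-1.e-04  0.e+00 -1.e+00]
```

```bash
cat >> h.py <<'E'
def lockR(psi_deg,tilt=30):
    p=np.radians(psi_deg);t=np.radians(tilt)
    n=np.array([-np.sin(t)*np.cos(p),-np.sin(t)*np.sin(p),np.cos(t)])
    y=np.array([-np.sin(p),np.cos(p),0]); return np.stack([np.cross(y,n),y,n],1)  # lock axes x(up slope),y,z
def delta(Rt,pt,o=None):
    o=o or bot.observe(); R0=Rot.from_quat(o['tool_rot'])
    rv=np.degrees((Rot.from_matrix(Rt)*R0.inv()).as_rotvec()); return np.round(rv,2),np.round((np.array(pt)-o['tcp_pos'])*1e3,1)
def toolR(L): # tool y=lock y, tool z=-lock z
    return np.stack([-L[:,0],L[:,1],-L[:,2]],1)
E
python3 - <<'E'
from h import *
L=lockR(7); print(L); k=np.array([.502,-.277,.1]); print(delta(toolR(L),k+L[:,2]*.107))
E
```

```text
[[ 0.85957018 -0.12186934 -0.49627308]
 [ 0.10554195  0.99254615 -0.06093467]
 [ 0.5         0.          0.8660254 ]]
(array([ -4.7 , -30.02,  31.08]), array([ -42.5, -362.4,  132.5]))
```

Emit:
move_arm --moves '[{"rx": 0, "ry": 0, "rz": 0, "tx": 0, "ty": 0, "tz": 40, "gripper": -1}, {"rx": 0, "ry": 0, "rz": 0, "tx": 0, "ty": 0, "tz": 90, "gripper": -1}, {"rx": 0, "ry": 0, "rz": 0, "tx": -10, "ty": -20, "tz": 125, "gripper": -1}, {"rx": -4.7, "ry": -30, "rz": 31, "tx": -42.5, "ty": -362.5, "tz": 132.5, "gripper": -1}, {"rx": -4.7, "ry": -30, "rz": 31, "tx": -42.5, "ty": -362.5, "tz": 132.5, "gripper": -1}, {"rx": -4.7, "ry": -30, "rz": 31, "tx": -42.5, "ty": -362.5, "tz": 132.5, "gripper": -1}, {"rx": -4.7, "ry": -30, "rz": 31, "tx": -42.5, "ty": -362.5, "tz": 132.5, "gripper": -1}, {"rx": -4.7, "ry": -30, "rz": 31, "tx": -42.5, "ty": -362.5, "tz": 132.5, "gripper": -1}, {"rx": -4.7, "ry": -30, "rz": 31, "tx": -42.5, "ty": -362.5, "tz": 132.5, "gripper": -1}, {"rx": -4.7, "ry": -30, "rz": 31, "tx": -42.5, "ty": -362.5, "tz": 132.5, "gripper": -1}, {"rx": -4.7, "ry": -30, "rz": 31, "tx": -42.5, "ty": -362.5, "tz": 132.5, "gripper": -1}, {"rx": -4.7, "ry": -30, "rz": 31, "tx": -42.5, "ty": -362.5, "tz": 132.5, "gripper": -1}, {"rx": -4.7, "ry": -30, "rz": 31, "tx": -42.5, "ty": -362.5, "tz": 132.5, "gripper": -1}, {"rx": -4.7, "ry": -30, "rz": 31, "tx": -42.5, "ty": -362.5, "tz": 132.5, "gripper": -1}]'

```text
clock: 4.55
tcp_pos: [0.4474, -0.289, 0.1922]
tool_rot: [-0.054, 0.964, 0.015, 0.258]
ft_force: [0.7, 0.7, -1.6]
width: 0.0115
```

Run:
```python
from h import *
o=st();shot('wrist','wrist3');shot('side','side3');shot('scene','scene3')
L=lockR(7); k=np.array([.502,-.277,.1]); print(delta(toolR(L),k+L[:,2]*.107))
crop('side3',310,90,450,210,6,'c9');crop('scene3',140,180,290,300,5,'c10')
```

```text
t 4.55 p [ 447.44 -289.02  192.19] q [ 1.573  0.711 -1.208  2.215  1.079  0.36   1.317] w 11.48 F [ 0.7  0.7 -1.6] M [0.06 0.51 0.  ]
yaw(tool y) 96.41 x [-0.8607 -0.0957 -0.5   ] y [-0.1117  0.9937  0.0021] z [ 0.4967  0.0577 -0.866 ]
(array([-0.08, -0.04,  0.22]), array([0.6, 0.7, 0.3]))
```

View pics/wrist3.png

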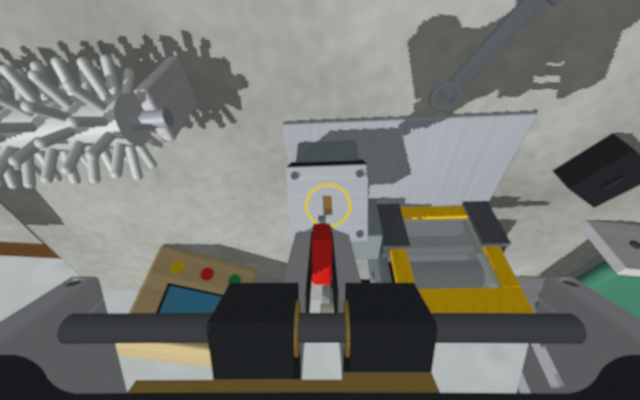

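View pics/c9.png

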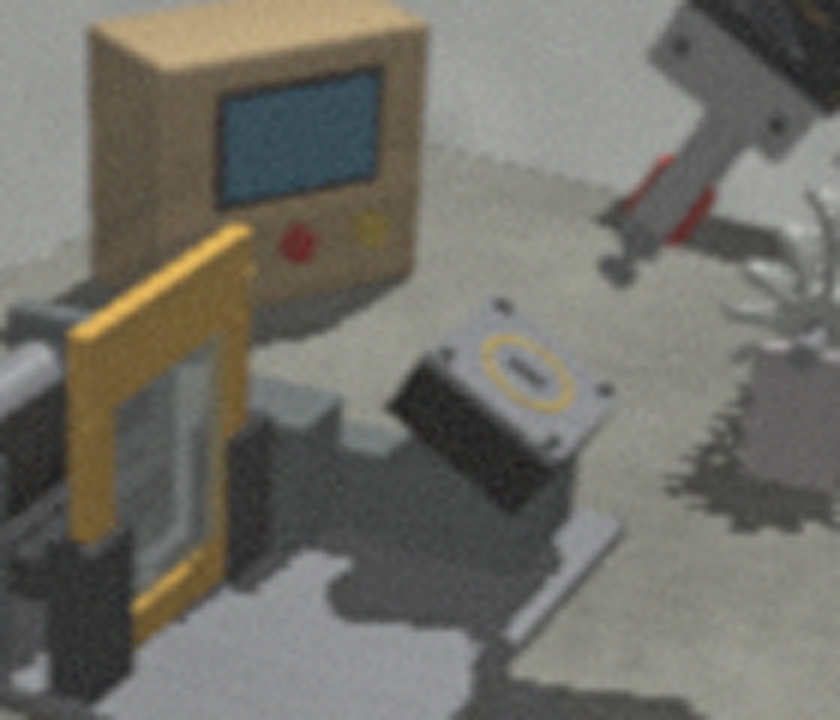

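View pics/c10.png

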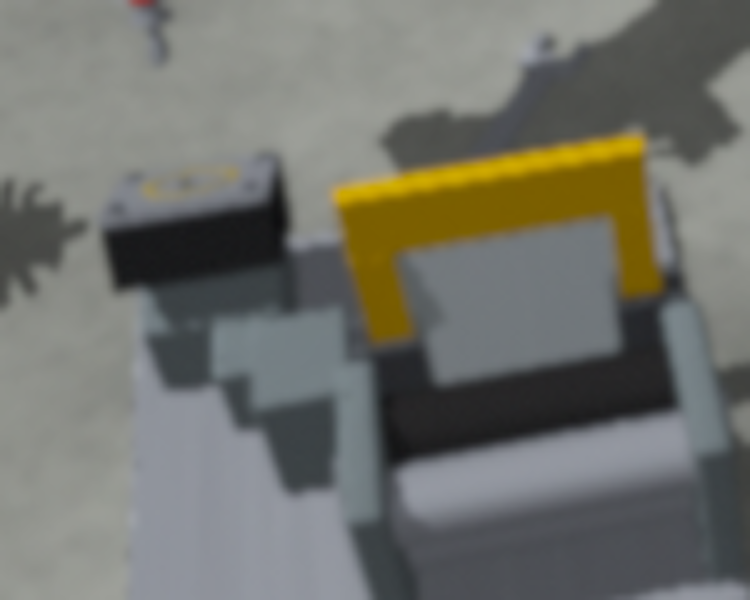

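Run:
```python
from h import *
crop('wrist3',275,150,385,290,5.5,'c11')
```

```text
(no output)
```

View pics/c11.png

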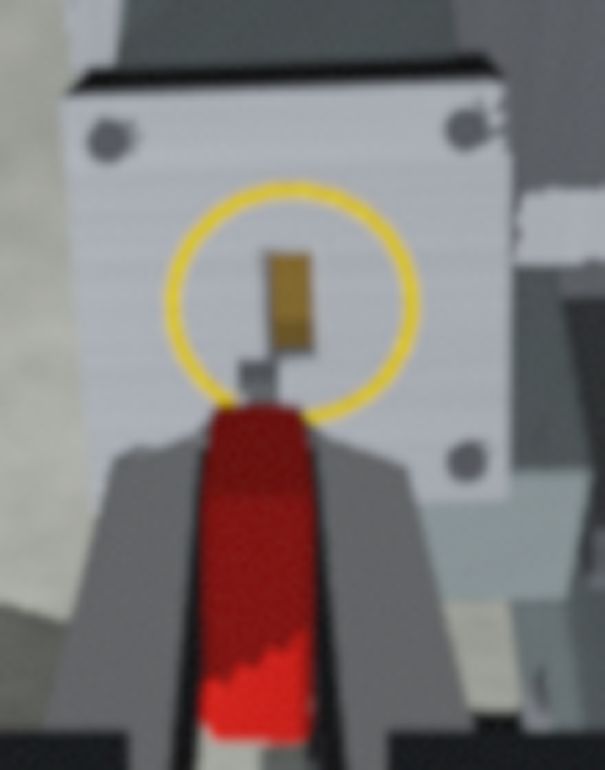

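```bash
cat > fit.py <<'E'
from h import *
from scipy.optimize import least_squares
def fitlock(d,obs,free_tilt=False,x0=(.502,-.277,.1,7)):
    # obs list of (u,v, lx,ly, w) ; lx,ly callable of b
    def res(q):
        L=lockR(q[3],30 if not free_tilt else q[5]); k=q[:3]; r=[]
        for u,v,lx,ly,bolt in obs:
            m=q[4] if bolt else 1
            r.append(proj(d,k+L[:,0]*lx*m+L[:,1]*ly*m)[0]-(u,v))
        return np.ravel(r)
    s=least_squares(res,list(x0)+[1.]+([30.] if free_tilt else []),x_scale=[.01,.01,.01,5,.1]+([5] if free_tilt else []))
    return s.x,s.fun
E
python3 - <<'E'
from fit import *
d=load('wrist3')
C=lambda x,y:cp(x,y,275,150,5.5)
# image up = downslope? tool x=-upslope; camera at tool +x side => image up = +tool x?? check with projection
L=lockR(7);k=np.array([.502,-.277,.1])
for a,b in [(.04,.04),(.04,-.04),(-.04,.04),(-.04,-.04)]: print(a,b,proj(d,k+L[:,0]*a+L[:,1]*b))
print(C(68,95),C(508,497))
E
```

```text
0.04 0.04 [[364.62735018 239.90236907]]
0.04 -0.04 [[288.85169217 240.40503106]]
-0.04 0.04 [[367.47237446 164.43617105]]
-0.04 -0.04 [[285.46900437 165.10390696]]
(286.95454545454544, 166.86363636363637) (366.95454545454544, 239.95454545454544)
```

Run:
```python
from fit import *
d=load('wrist3')
C=lambda x,y:cp(x,y,275,150,5.5)
obs=[(*C(68,95),-.04,-.04,0),(*C(507,80),-.04,.04,0),(*C(508,498),.04,.04,0),(*C(292,303),0,0,0),(*C(289,302),0,0,0),
 (*C(108,140),-.0325,-.0325,1),(*C(465,130),-.0325,.0325,1),(*C(466,462),.0325,.0325,1)]
for ft in (0,1):
    x,f=fitlock(d,obs,ft); print(x.round(4)); print(f.reshape(-1,2).round(1).tolist())
o=bot.observe(); R=Rot.from_quat(o['tool_rot']).as_matrix(); p=o['tcp_pos']
for name,t,xx,yy in [('tip',.0472,0,0),('tipY+',.0472,0,.003),('bitedge',.0472,.009,.003),('bitedge-',.0472,.009,-.003),('collarx',.0252,.01,0),('bow+',-.0018-.015,-.015,.006),('bow front low +x y+',-.0018+.015,.015,.006),('bow front low +x y-',-.0018+.015,.015,-.006)]:
    u=proj(d,p+R[:,2]*t+R[:,0]*xx+R[:,1]*yy)[0]; print(name,(u-(275,150))*5.5)
```

```text
[ 0.504  -0.2756  0.0992  8.7629  0.9896]
[[-1.0, 0.4], [0.6, 0.5], [-0.4, -0.4], [0.0, 0.1], [0.6, 0.3], [0.2, -0.2], [0.2, -0.4], [-0.2, -0.5]]
[ 0.5048 -0.2755  0.0984  8.8639  0.9887 32.8879]
[[-0.6, 0.3], [0.1, 0.3], [-0.2, 0.2], [0.0, 0.1], [0.6, 0.3], [0.5, -0.3], [-0.2, -0.6], [-0.1, -0.1]]
tip [284.99144536 411.48625087]
tipY+ [305.33556111 411.41784512]
bitedge [305.61566894 353.73826181]
bitedge- [264.47269452 353.88287998]
collarx [287.7258234  401.75890567]
bow+ [348.49636501 750.58319666]
bow front low +x y+ [338.02459775 398.70943484]
bow front low +x y- [240.9868441  399.03929766]
```

Run:
```python
from h import *
o=bot.observe(); R=Rot.from_quat(o['tool_rot']).as_matrix(); p=o['tcp_pos']
T=load('wrist3')['world_from_camera']
print((R.T@(T[:3,3]-p)).round(4)); print((R.T@T[:3,:3]).round(4), o['qvel'].round(3))
o1=np.load('pics/o1.npz');R=Rot.from_quat(o1['r']).as_matrix();T=load('wrist1')['world_from_camera']
print((R.T@(T[:3,3]-o1['p'])).round(4)); print((R.T@T[:3,:3]).round(4))
st()
d=shot('wrist','wrist4')
print(d['world_from_camera'].round(4), load('wrist3')['world_from_camera'].round(4)); o=st()
print(proj(d,o['tcp_pos']),proj(load('wrist3'),o['tcp_pos']))
```

```text
[ 0.0837 -0.0035 -0.1662]
[[-0.0046 -0.9592 -0.2827]
 [ 1.     -0.0037 -0.0035]
 [ 0.0023 -0.2827  0.9592]] [-0.049 -0.023 -0.004  0.028  0.01  -0.008 -0.014]
[ 8.280e-02 -1.000e-04 -1.654e-01]
[[ 1.300e-03 -9.591e-01 -2.830e-01]
 [ 1.000e+00  1.500e-03 -7.000e-04]
 [ 1.100e-03 -2.830e-01  9.591e-01]]
t 4.7 p [ 448.31 -284.24  192.36] q [ 1.566  0.707 -1.207  2.22   1.083  0.356  1.309] w 11.85 F [ 0.3 -0.4 -1. ] M [ 0.07  0.45 -0.01]
yaw(tool y) 96.78 x [-0.8603 -0.1015 -0.4995] y [-0.118   0.993   0.0015] z [ 0.4959  0.0602 -0.8663]
[[-0.1193  0.6852  0.7185  0.2954]
 [ 0.9929  0.0816  0.087  -0.3023]
 [ 0.001   0.7237 -0.6901  0.2948]
 [ 0.      0.      0.      1.    ]] [[-0.1129  0.6854  0.7193  0.2943]
 [ 0.9936  0.0767  0.0829 -0.3062]
 [ 0.0017  0.7241 -0.6897  0.2945]
 [ 0.      0.      0.      1.    ]]
t 4.75 p [ 448.56 -282.98  192.46] q [ 1.564  0.706 -1.207  2.221  1.083  0.356  1.309] w 11.38 F [-0.2  0.7 -0.2] M [0.03 0.45 0.03]
yaw(tool y) 96.94 x [-0.8602 -0.1042 -0.4993] y [-1.208e-01  9.927e-01  8.000e-04] z [ 0.4955  0.061  -0.8665]
[[322.72430746 250.44179402]] [[329.84592367 251.89676526]]
```

Run:
```python
from h import *
L=lockR(8.8); k=np.array([.504,-.2756,.0992]); print(delta(toolR(L),k+L[:,2]*.080))
```

```text
(array([-0.04, -0.05,  1.86]), array([ 15.9,   1.3, -24. ]))
```

Emit:
move_arm --moves '[{"rx": 0, "ry": 0, "rz": 1.8, "tx": 16, "ty": 1, "tz": -24, "gripper": -1}, {"rx": 0, "ry": 0, "rz": 1.8, "tx": 16, "ty": 1, "tz": -24, "gripper": -1}, {"rx": 0, "ry": 0, "rz": 1.8, "tx": 16, "ty": 1, "tz": -24, "gripper": -1}, {"rx": 0, "ry": 0, "rz": 1.8, "tx": 16, "ty": 1, "tz": -24, "gripper": -1}, {"rx": 0, "ry": 0, "rz": 1.8, "tx": 16, "ty": 1, "tz": -24, "gripper": -1}, {"rx": 0, "ry": 0, "rz": 1.8, "tx": 16, "ty": 1, "tz": -24, "gripper": -1}]'

```text
clock: 5.35
tcp_pos: [0.4648, -0.2826, 0.1692]
tool_rot: [-0.074, 0.963, 0.02, 0.258]
ft_force: [0.4, -0.5, -0.3]
width: 0.0115
```

Run:
```python
from fit import *
o=st();d=shot('wrist','wrist5');shot('side','side5');shot('scene','scene5');o2=st()
R=Rot.from_quat(o['tool_rot']).as_matrix(); p=o['tcp_pos']; print(o['qvel'].round(3))
np.savez('pics/o5.npz',p=p,r=o['tool_rot'])
crop('wrist5',265,130,385,290,5,'c12');crop('side5',370,100,430,170,9,'c13')
```

```text
t 5.35 p [ 464.78 -282.56  169.19] q [ 1.485  0.738 -1.122  2.207  1.166  0.317  1.268] w 11.47 F [ 0.4 -0.5 -0.3] M [0.03 0.5  0.05]
yaw(tool y) 98.72 x [-0.8561 -0.1315 -0.4998] y [-1.517e-01  9.884e-01 -3.000e-04] z [ 0.4941  0.0756 -0.8661]
t 5.5 p [ 464.8  -282.75  168.95] q [ 1.485  0.738 -1.122  2.207  1.166  0.317  1.268] w 11.73 F [ 0.8 -0.6 -0.8] M [ 0.01  0.5  -0.07]
yaw(tool y) 98.7 x [-0.8562 -0.131  -0.4998] y [-1.513e-01  9.885e-01  1.000e-04] z [ 0.4941  0.0757 -0.8661]
[ 0.001  0.006  0.003 -0.004  0.002  0.     0.001]
```

View pics/c12.png

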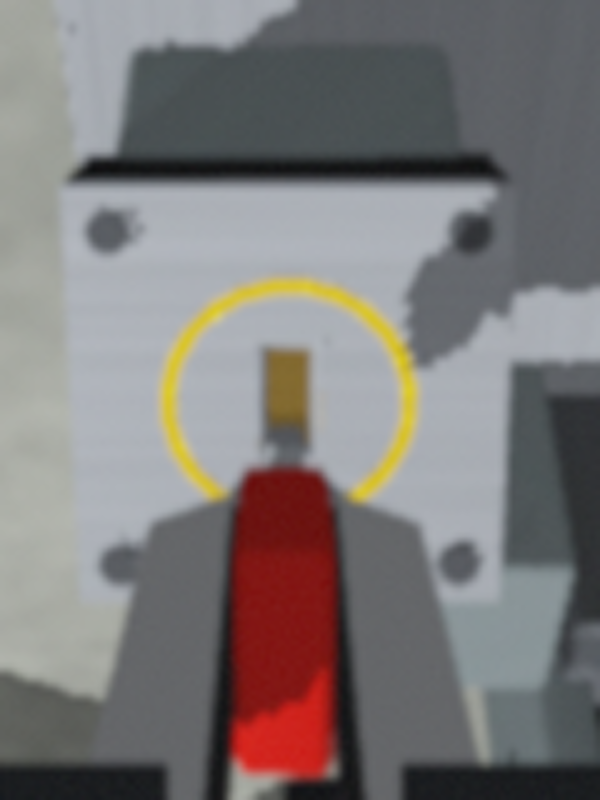

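View pics/c13.png

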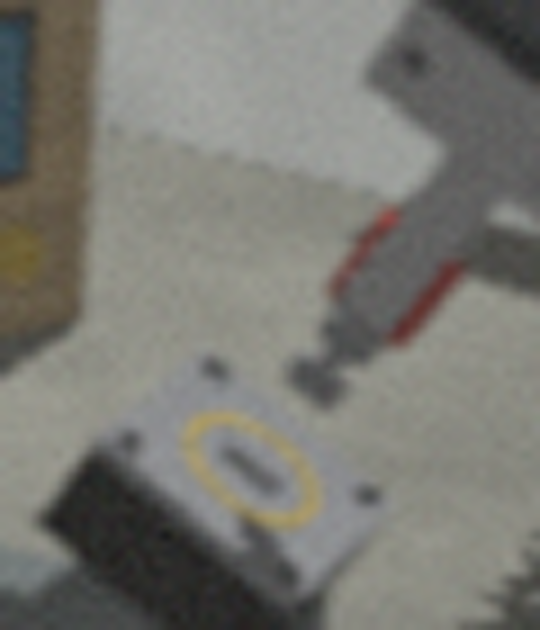

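Run:
```python
from fit import *
d=load('wrist5')
C=lambda x,y:cp(x,y,265,130,5)
obs=[(*C(65,185),-.04,-.04,0),(*C(512,183),-.04,.04,0),(*C(500,602),.04,.04,0),(*C(83,602),.04,-.04,0),(*C(290,400),0,0,0),(*C(286,399),0,0,0),
 (*C(107,230),-.0325,-.0325,1),(*C(471,231),-.0325,.0325,1),(*C(460,562),.0325,.0325,1),(*C(123,563),.0325,-.0325,1)]
for ft in (0,1):
    x,f=fitlock(d,obs,ft); print(x.round(4)); print(f.reshape(-1,2).round(1).tolist())
L=lockR(x[3],30)
x,f=fitlock(d,obs,0); k=x[:3]
z=np.load('pics/o5.npz');R=Rot.from_quat(z['r']).as_matrix(); p=z['p']
for name,t,xx,yy in [('tip',.0472,0,0),('tcp',0,0,0),('bitedge',.0472,.009,.003),('bitedge-',.0472,.009,-.003),('bow front low +x y+',-.0018+.015,.015,.006),('bow front low +x y-',-.0018+.015,.015,-.006),('bow top -x y+',-.0168,-.015,.006),('bow top -x y-',-.0168,-.015,-.006)]:
    u=proj(d,p+R[:,2]*t+R[:,0]*xx+R[:,1]*yy)[0]; print(name,(u-(265,130))*5)
print('TCP in lock frame mm',(lockR(x[3]).T@(p-k))*1e3)
print('tool z in lock',lockR(x[3]).T@R)
```

```text
[ 0.5037 -0.2752  0.0993  9.2117  0.9898]
[[-0.7, 0.4], [0.8, 0.3], [-0.2, -0.6], [-0.1, -0.4], [-0.1, 0.3], [0.7, 0.5], [0.1, 0.1], [-0.2, -0.5], [-0.1, -0.1], [-0.3, -0.1]]
[ 0.5045 -0.2751  0.0984  9.2123  0.9894 32.0085]
[[-0.3, 0.2], [0.3, 0.1], [-0.1, -0.3], [-0.1, -0.0], [-0.1, 0.2], [0.7, 0.4], [0.5, -0.1], [-0.5, -0.7], [-0.1, 0.1], [-0.3, 0.1]]
tip [280.03651292 467.91288301]
tcp [279.58616827 599.88346321]
bitedge [298.86046069 415.21114223]
bitedge- [261.31028492 415.16776986]
bow front low +x y+ [324.13590697 455.09463392]
bow front low +x y- [235.50857776 454.99373569]
bow top -x y+ [328.9103206  775.68994813]
bow top -x y- [229.63616864 775.59015973]
TCP in lock frame mm [ 0.64096425 -0.98985326 80.3389602 ]
tool z in lock [[-9.99973874e-01  7.22545157e-03 -2.09666748e-04]
 [ 7.22632423e-03  9.99963709e-01 -4.51230801e-03]
 [ 1.77055676e-04 -4.51370524e-03 -9.99989798e-01]]
```

Emit:
move_arm --moves '[{"rx": 0, "ry": 0, "rz": 0.4, "tx": 6.5, "ty": 1.6, "tz": -12, "gripper": -1}, {"rx": 0, "ry": 0, "rz": 0.4, "tx": 13, "ty": 2.8, "tz": -24.6, "gripper": -1}, {"rx": 0, "ry": 0, "rz": 0.4, "tx": 13, "ty": 2.8, "tz": -24.6, "gripper": -1}, {"rx": 0, "ry": 0, "rz": 0.4, "tx": 13, "ty": 2.8, "tz": -24.6, "gripper": -1}, {"rx": 0, "ry": 0, "rz": 0.4, "tx": 13, "ty": 2.8, "tz": -24.6, "gripper": -1}]'

```text
clock: 6.0
tcp_pos: [0.4779, -0.2798, 0.1446]
tool_rot: [-0.077, 0.963, 0.021, 0.258]
ft_force: [-0.2, 0.4, -0.3]
width: 0.0121
```

Run:
```python
from fit import *
o=st();d=shot('wrist','wrist6');shot('side','side6');shot('scene','scene6')
R=Rot.from_quat(o['tool_rot']).as_matrix(); p=o['tcp_pos']; 
np.savez('pics/o6.npz',p=p,r=o['tool_rot'])
k=np.array([.5037,-.2752,.0993]);print('TCP in lock frame mm',(lockR(9.2).T@(p-k))*1e3);print(lockR(9.2).T@R)
crop('wrist6',265,130,385,290,5,'c14');crop('side6',370,100,430,170,9,'c15');crop('scene6',160,185,220,235,10,'c16')
```

```text
t 6.0 p [ 477.91 -279.83  144.61] q [ 1.405  0.763 -1.033  2.207  1.33   0.271  1.118] w 12.13 F [-0.2  0.4 -0.3] M [0.01 0.48 0.01]
yaw(tool y) 99.12 x [-0.855  -0.1372 -0.5001] y [-1.585e-01  9.874e-01  2.000e-04] z [ 0.4937  0.0794 -0.866 ]
TCP in lock frame mm [-3.06575044e-02 -4.47297475e-01  5.23375732e+01]
[[-9.99999173e-01  1.28279050e-03  9.58560852e-05]
 [ 1.28273754e-03  9.99999026e-01 -5.50484637e-04]
 [-9.65621483e-05 -5.50361224e-04 -9.99999844e-01]]
```

View pics/c14.png

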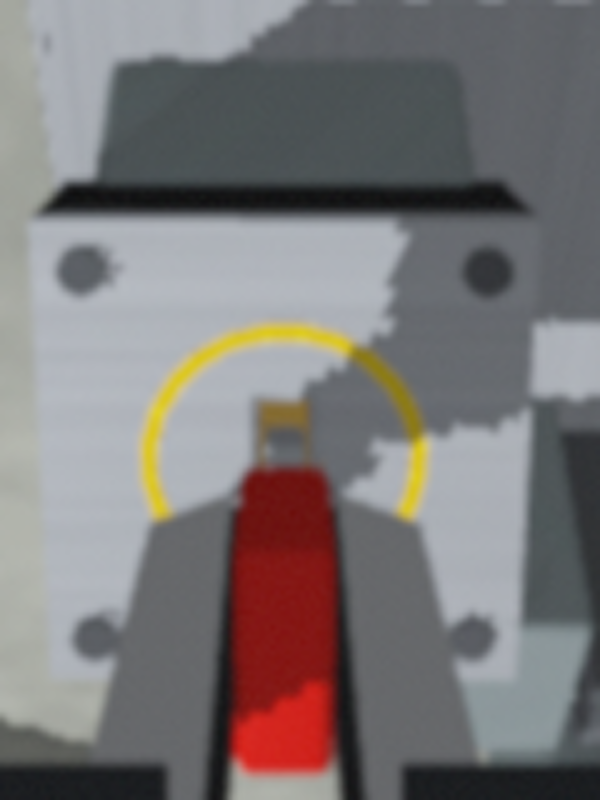

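View pics/c15.png

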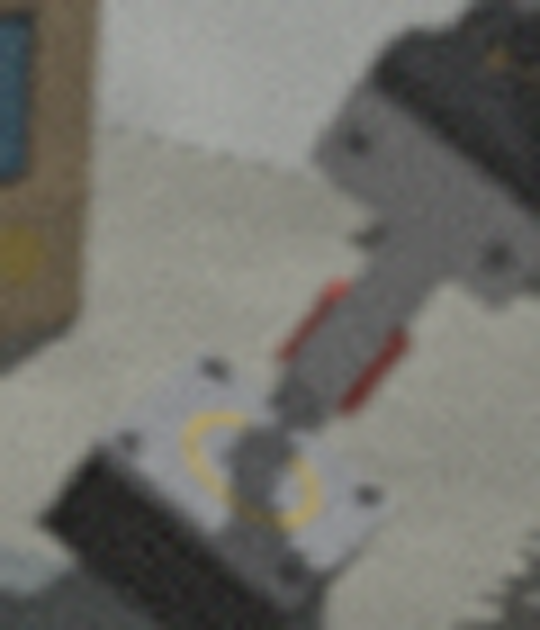

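View pics/c16.png

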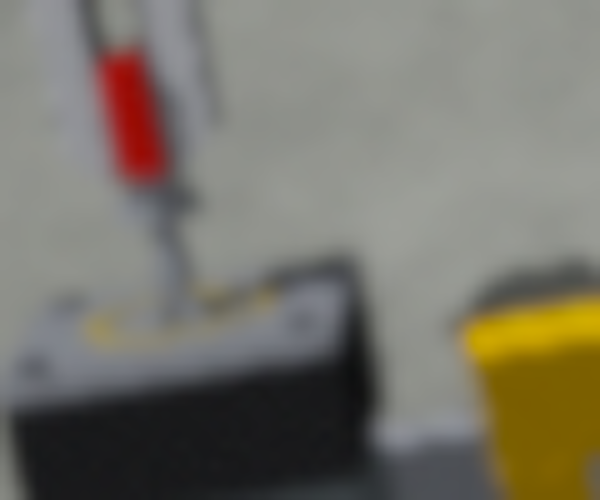

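Emit:
move_arm --moves '[{"rx": 0, "ry": 0, "rz": 0, "tx": 2, "ty": 0.4, "tz": -3.5, "gripper": -1}, {"rx": 0, "ry": 0, "rz": 0, "tx": 3.5, "ty": 0.6, "tz": -6.1, "gripper": -1}, {"rx": 0, "ry": 0, "rz": 0, "tx": 4.4, "ty": 0.8, "tz": -7.8, "gripper": -1}, {"rx": 0, "ry": 0, "rz": 0, "tx": 4.4, "ty": 0.8, "tz": -7.8, "gripper": -1}]'

```text
clock: 6.55
tcp_pos: [0.4824, -0.2789, 0.1362]
tool_rot: [-0.077, 0.963, 0.021, 0.258]
ft_force: [-0.8, 0.8, -0.7]
width: 0.012
```

```bash
cat >> h.py <<'E'
K0=np.array([.5037,-.2752,.0993])
def lk():
    o=st(); L=lockR(9.2); print('in lock mm',((L.T@(o['tcp_pos']-K0))*1e3).round(2),'F lock',(L.T@o['ft_force']).round(1),'M lock',(L.T@o['moment']).round(2)); return o
E
python3 - <<'E'
from h import *
lk()
E
```

```text
t 6.55 p [ 482.36 -278.87  136.22] q [ 1.383  0.777 -1.013  2.206  1.402  0.266  1.048] w 11.99 F [-0.8  0.8 -0.7] M [0.03 0.5  0.  ]
yaw(tool y) 99.14 x [-0.8552 -0.1373 -0.4997] y [-1.588e-01  9.873e-01  6.000e-04] z [ 0.4933  0.0799 -0.8662]
in lock mm [-0.29 -0.21 42.8 ] F lock [-0.9  0.9 -0.3] M lock [ 0.1   0.49 -0.06]
```

Emit:
move_arm --moves '[{"rx": 0, "ry": 0, "rz": 0, "tx": 2, "ty": 0.3, "tz": -3.4, "gripper": -1}, {"rx": 0, "ry": 0, "rz": 0, "tx": 4, "ty": 0.6, "tz": -6.8, "gripper": -1}, {"rx": 0, "ry": 0, "rz": 0, "tx": 6, "ty": 0.9, "tz": -10.3, "gripper": -1}, {"rx": 0, "ry": 0, "rz": 0, "tx": 6, "ty": 0.9, "tz": -10.3, "gripper": -1}]'

```text
clock: 6.95
tcp_pos: [0.4884, -0.2779, 0.1258]
tool_rot: [-0.077, 0.963, 0.021, 0.258]
ft_force: [-0.3, -0.6, -0.4]
width: 0.0118
```

Run:
```python
from h import *
lk()
```

```text
t 6.95 p [ 488.37 -277.87  125.82] q [ 1.357  0.796 -0.992  2.204  1.494  0.264  0.96 ] w 11.85 F [-0.3 -0.6 -0.4] M [ 0.01  0.49 -0.01]
yaw(tool y) 99.15 x [-0.8553 -0.1374 -0.4996] y [-1.590e-01  9.873e-01  7.000e-04] z [ 0.4932  0.0801 -0.8662]
in lock mm [-0.21 -0.19 30.75] F lock [-0.5 -0.5 -0.2] M lock [ 0.08  0.48 -0.05]
```

Emit:
move_arm --moves '[{"rx": 0, "ry": 0, "rz": 0, "tx": 1.5, "ty": 0.2, "tz": -2.6, "gripper": -1}, {"rx": 0, "ry": 0, "rz": 0, "tx": 2.5, "ty": 0.4, "tz": -4.3, "gripper": -1}, {"rx": 0, "ry": 0, "rz": 0, "tx": 3, "ty": 0.5, "tz": -5.2, "gripper": -1}, {"rx": 0, "ry": 0, "rz": 0, "tx": 3.5, "ty": 0.5, "tz": -6.1, "gripper": -1}, {"rx": 0, "ry": 0, "rz": 0, "tx": 3.5, "ty": 0.5, "tz": -6.1, "gripper": -1}]'

```text
clock: 7.45
tcp_pos: [0.4909, -0.2778, 0.1218]
tool_rot: [-0.077, 0.963, 0.019, 0.258]
ft_force: [-20.5, -1.3, 32.5]
width: 0.0119
```

Run:
```python
from h import *
lk()
```

```text
t 7.45 p [ 490.86 -277.75  121.81] q [ 1.346  0.804 -0.985  2.204  1.547  0.267  0.908] w 11.95 F [-20.5  -1.3  32.5] M [0.51 1.17 0.26]
yaw(tool y) 99.12 x [-0.8549 -0.1386 -0.4999] y [-0.1585  0.9874 -0.0027] z [ 0.494   0.077  -0.8661]
in lock mm [-0.08 -0.46 26.04] F lock [-1.4  2.  38.4] M lock [ 0.73  1.07 -0.12]
```

Run:
```python
from fit import *
shot('side','side7');shot('wrist','wrist7');shot('scene','scene7')
crop('side7',370,100,430,170,9,'c17');crop('wrist7',265,130,385,290,5,'c18');crop('scene7',160,185,220,235,10,'c19')
```

```text
(no output)
```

View pics/c17.png

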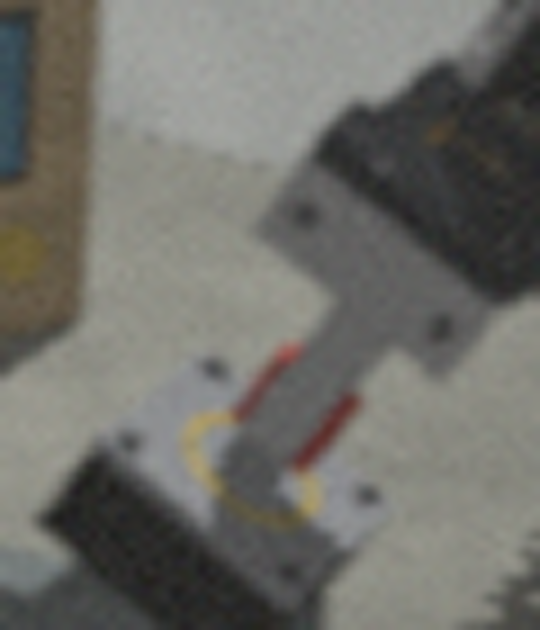

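View pics/c18.png

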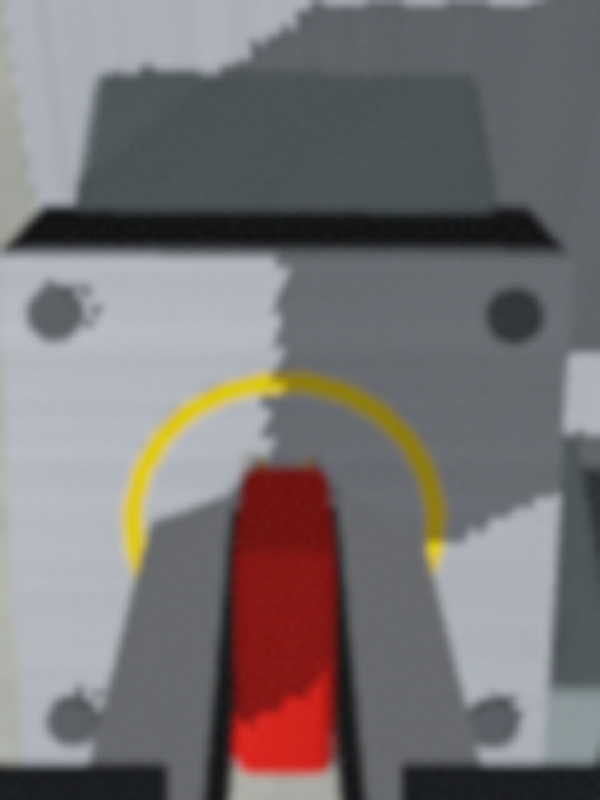

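View pics/c19.png

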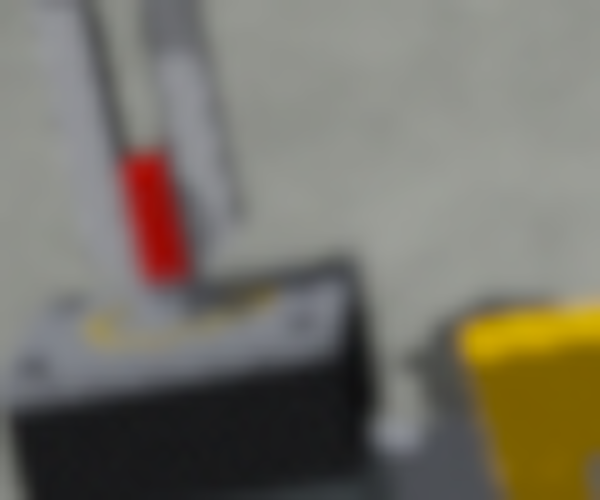

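Run:
```python
from fit import *
d=load('wrist7'); lk()
C=lambda x,y:cp(x,y,265,130,5)
b=.0325*.9896
obs=[(*C(55,313),-b,-b,0),(*C(515,315),-b,b,0),(*C(495,722),b,b,0),(*C(73,721),b,-b,0),(*C(0,252),-.04,-.04,0),(*C(570,250),-.04,.04,0)]
for ft in (0,1):
    x,f=fitlock(d,obs,ft); print(x.round(4)); print(f.reshape(-1,2).round(1).tolist())
    o=bot.observe(); L=lockR(x[3]); print((L.T@(o['tcp_pos']-x[:3])*1e3))
```

```text
t 7.6 p [ 490.85 -277.73  121.81] q [ 1.346  0.804 -0.985  2.204  1.547  0.267  0.908] w 11.42 F [-21.7  -0.4  31.9] M [0.46 1.18 0.33]
yaw(tool y) 99.12 x [-0.8549 -0.1386 -0.4999] y [-0.1585  0.9873 -0.0026] z [ 0.494   0.077  -0.8661]
in lock mm [-0.08 -0.44 26.04] F lock [-2.7  3.1 38.4] M lock [ 0.72  1.1  -0.04]
[ 0.5029 -0.2755  0.1002  9.2596  1.    ]
[[-0.1, -0.4], [-0.0, -0.7], [0.0, -0.5], [0.1, -0.5], [-0.9, 0.8], [0.8, 1.3]]
[ 0.22434516 -0.3115114  24.80977795]
[ 0.5033 -0.2754  0.0999  9.2618  1.     31.8258]
[[0.3, -0.7], [-0.4, -1.0], [0.1, 0.0], [0.1, 0.1], [-0.4, 0.5], [0.3, 1.1]]
[ 2.22585938e-02 -3.08611809e-01  2.53448818e+01]
```

Emit:
move_arm --moves '[{"rx": 2.5, "ry": 0.4, "rz": -4.3, "tx": -0.3, "ty": 0, "tz": 0.5, "gripper": -1}, {"rx": 4.9, "ry": 0.8, "rz": -8.7, "tx": -0.3, "ty": 0, "tz": 0.5, "gripper": -1}, {"rx": 7.4, "ry": 1.2, "rz": -13, "tx": -0.3, "ty": 0, "tz": 0.5, "gripper": -1}, {"rx": 9.9, "ry": 1.6, "rz": -17.3, "tx": -0.3, "ty": 0, "tz": 0.5, "gripper": -1}, {"rx": 12.3, "ry": 2.0, "rz": -21.6, "tx": -0.3, "ty": 0, "tz": 0.5, "gripper": -1}, {"rx": 12.3, "ry": 2.0, "rz": -21.6, "tx": -0.3, "ty": 0, "tz": 0.5, "gripper": -1}]'

```text
clock: 8.2
tcp_pos: [0.4911, -0.278, 0.122]
tool_rot: [0.133, 0.957, 0.075, 0.248]
ft_force: [-15.8, -0.8, 24.0]
width: 0.0114
```

```bash
cat >> h.py <<'E'
def ang(o):
    L=lockR(9.2);R=Rot.from_quat(o['tool_rot']).as_matrix(); y=L.T@R[:,1]; return np.degrees(np.arctan2(y[0],y[1]))
E
python3 - <<'E'
from h import *
print(ang(lk()))
E
```

```text
t 8.2 p [ 491.07 -277.95  121.99] q [ 1.354  0.811 -1.     2.203  1.543  0.28   0.477] w 11.43 F [-15.8  -0.8  24. ] M [0.16 0.88 0.2 ]
yaw(tool y) 77.12 x [-0.8417  0.2922 -0.454 ] y [0.218  0.9532 0.2094] z [ 0.494   0.0772 -0.866 ]
in lock mm [ 0.16 -0.7  26.1 ] F lock [-1.6  1.7 28.6] M lock [0.36 0.85 0.02]
25.02562551889664
```

Emit:
move_arm --moves '[{"rx": 2.5, "ry": 0.4, "rz": -4.3, "tx": -0.3, "ty": 0.3, "tz": 0.3, "gripper": -1}, {"rx": 4.9, "ry": 0.8, "rz": -8.7, "tx": -0.3, "ty": 0.3, "tz": 0.3, "gripper": -1}, {"rx": 7.4, "ry": 1.2, "rz": -13, "tx": -0.3, "ty": 0.3, "tz": 0.3, "gripper": -1}, {"rx": 9.9, "ry": 1.6, "rz": -17.3, "tx": -0.3, "ty": 0.3, "tz": 0.3, "gripper": -1}, {"rx": 12.3, "ry": 2.0, "rz": -21.6, "tx": -0.3, "ty": 0.3, "tz": 0.3, "gripper": -1}, {"rx": 14.8, "ry": 2.4, "rz": -26, "tx": -0.3, "ty": 0.3, "tz": 0.3, "gripper": -1}, {"rx": 17.3, "ry": 2.8, "rz": -30.3, "tx": -0.3, "ty": 0.3, "tz": 0.3, "gripper": -1}, {"rx": 19.7, "ry": 3.2, "rz": -34.6, "tx": -0.3, "ty": 0.3, "tz": 0.3, "gripper": -1}, {"rx": 22.2, "ry": 3.6, "rz": -39, "tx": -0.3, "ty": 0.3, "tz": 0.3, "gripper": -1}, {"rx": 22.2, "ry": 3.6, "rz": -39, "tx": -0.3, "ty": 0.3, "tz": 0.3, "gripper": -1}]'

```text
clock: 9.2
tcp_pos: [0.4909, -0.2782, 0.1219]
tool_rot: [0.49, 0.833, 0.164, 0.2]
ft_force: [-11.8, -1.4, 17.1]
width: 0.0118
```

Run:
```python
from h import *
print(ang(lk()))
```

```text
t 9.2 p [ 490.92 -278.23  121.94] q [ 1.366  0.823 -1.023  2.203  1.543  0.302 -0.306] w 11.8 F [-11.8  -1.4  17.1] M [-0.16  0.79  0.06]
yaw(tool y) 31.89 x [-0.4402  0.8811 -0.1727] y [0.7501 0.4667 0.4686] z [ 0.4935  0.0767 -0.8663]
in lock mm [-0.03 -0.95 26.15] F lock [-1.7  0.5 20.7] M lock [-0.    0.81  0.07]
70.078558326311
```

Emit:
move_arm --moves '[{"rx": 2.5, "ry": 0.4, "rz": -4.3, "tx": 0, "ty": 0, "tz": 0.2, "gripper": -1}, {"rx": 4.0, "ry": 0.6, "rz": -6.9, "tx": 0, "ty": 0, "tz": 0.2, "gripper": -1}, {"rx": 5.9, "ry": 1.0, "rz": -10.4, "tx": 0, "ty": 0, "tz": 0.2, "gripper": -1}, {"rx": 5.9, "ry": 1.0, "rz": -10.4, "tx": 0, "ty": 0, "tz": 0.2, "gripper": -1}, {"rx": 5.9, "ry": 1.0, "rz": -10.4, "tx": 0, "ty": 0, "tz": 0.2, "gripper": -1}]'

```text
clock: 9.7
tcp_pos: [0.4909, -0.2783, 0.1219]
tool_rot: [0.574, 0.777, 0.183, 0.182]
ft_force: [-10.8, -2.0, 15.8]
width: 0.0116
```

Run:
```python
from h import *
print(ang(lk()))
```

```text
t 9.7 p [ 490.86 -278.31  121.91] q [ 1.368  0.825 -1.028  2.202  1.538  0.308 -0.509] w 11.6 F [-10.8  -2.   15.8] M [-0.28  0.8   0.05]
yaw(tool y) 18.42 x [-0.2761  0.9584 -0.0722] y [0.8253 0.2749 0.4932] z [ 0.4926  0.0766 -0.8669]
in lock mm [-0.1  -1.02 26.17] F lock [-1.6 -0.3 19.1] M lock [-0.1   0.83  0.11]
81.98738892691844
```

Emit:
move_arm --moves '[{"rx": 2.0, "ry": 0.3, "rz": -3.5, "tx": 0, "ty": 0, "tz": 0, "gripper": -1}, {"rx": 4.0, "ry": 0.6, "rz": -6.9, "tx": 0, "ty": 0, "tz": 0, "gripper": -1}, {"rx": 4.0, "ry": 0.6, "rz": -6.9, "tx": 0, "ty": 0, "tz": 0, "gripper": -1}]'

```text
clock: 10.0
tcp_pos: [0.4908, -0.2783, 0.1219]
tool_rot: [0.626, 0.736, 0.196, 0.168]
ft_force: [-10.4, -2.8, 15.2]
width: 0.0117
```

Run:
```python
from h import *
print(ang(lk()))
shot('wrist','wrist8');crop('wrist8',265,130,385,290,5,'c20')
shot('scene','scene8');crop('scene8',160,185,220,235,10,'c21')
```

```text
t 10.0 p [ 490.85 -278.27  121.89] q [ 1.37   0.827 -1.032  2.202  1.538  0.31  -0.646] w 11.67 F [-10.4  -2.8  15.2] M [-0.57  0.85  0.51]
yaw(tool y) 9.28 x [-0.1598  0.9871 -0.0025] y [0.8552 0.1397 0.4992] z [ 0.4931  0.0776 -0.8665]
in lock mm [-0.12 -0.98 26.15] F lock [-1.6 -1.1 18.5] M lock [-0.12  0.93  0.65]
89.93055653909738
```

View pics/wrist8.png

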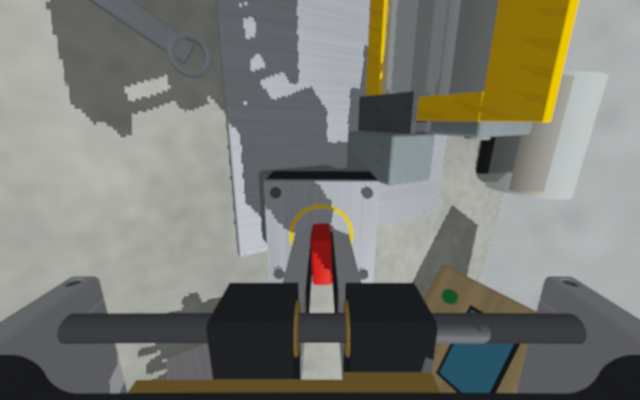

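View pics/c21.png

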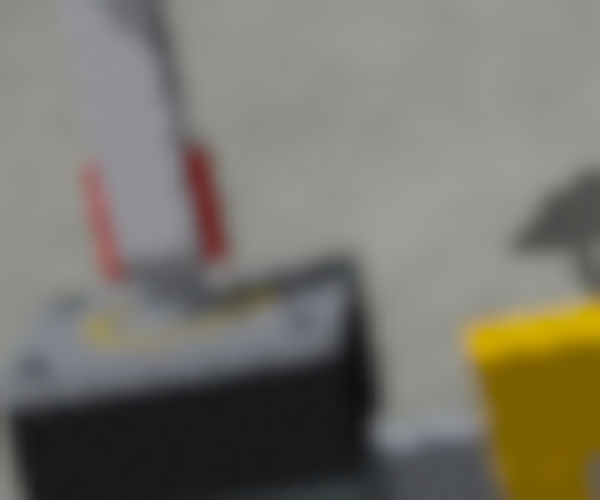

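Emit:
move_arm --moves '[{"rx": -2.5, "ry": -0.4, "rz": 4.3, "tx": -0.2, "ty": 0, "tz": 0.4, "gripper": -1}, {"rx": -2.5, "ry": -0.4, "rz": 4.3, "tx": -0.2, "ty": 0, "tz": 0.4, "gripper": -1}, {"rx": -2.5, "ry": -0.4, "rz": 4.3, "tx": -0.2, "ty": 0, "tz": 0.4, "gripper": 0}, {"rx": -2.5, "ry": -0.4, "rz": 4.3, "tx": -0.2, "ty": 0, "tz": 0.4, "gripper": 0}, {"rx": -2.5, "ry": -0.4, "rz": 4.3, "tx": -0.2, "ty": 0, "tz": 0.4, "gripper": 0}, {"rx": -2.5, "ry": -0.4, "rz": 4.3, "tx": -0.2, "ty": 0, "tz": 0.4, "gripper": 0}, {"rx": -2.5, "ry": -0.4, "rz": 4.3, "tx": -0.2, "ty": 0, "tz": 0.4, "gripper": 0}]'

```text
clock: 10.8
tcp_pos: [0.4911, -0.2772, 0.1213]
tool_rot: [0.594, 0.762, 0.189, 0.176]
ft_force: [-0.0, -0.7, -0.2]
width: 0.0458
```

Run:
```python
from h import *
print(ang(lk()))
shot('wrist','wrist9');crop('wrist9',250,150,400,300,5,'c22')
```

```text
t 10.8 p [ 491.11 -277.16  121.28] q [ 1.368  0.828 -1.03   2.202  1.537  0.308 -0.56 ] w 45.8 F [-0.  -0.7 -0.2] M [-0.05  0.42 -0.  ]
yaw(tool y) 14.92 x [-0.2334  0.9714 -0.0429] y [0.8382 0.2234 0.4975] z [ 0.4929  0.0802 -0.8664]
in lock mm [-0.05  0.08 25.4 ] F lock [-0.2 -0.7 -0.1] M lock [ 0.02  0.42 -0.01]
85.03728491432075
```

View pics/c22.png

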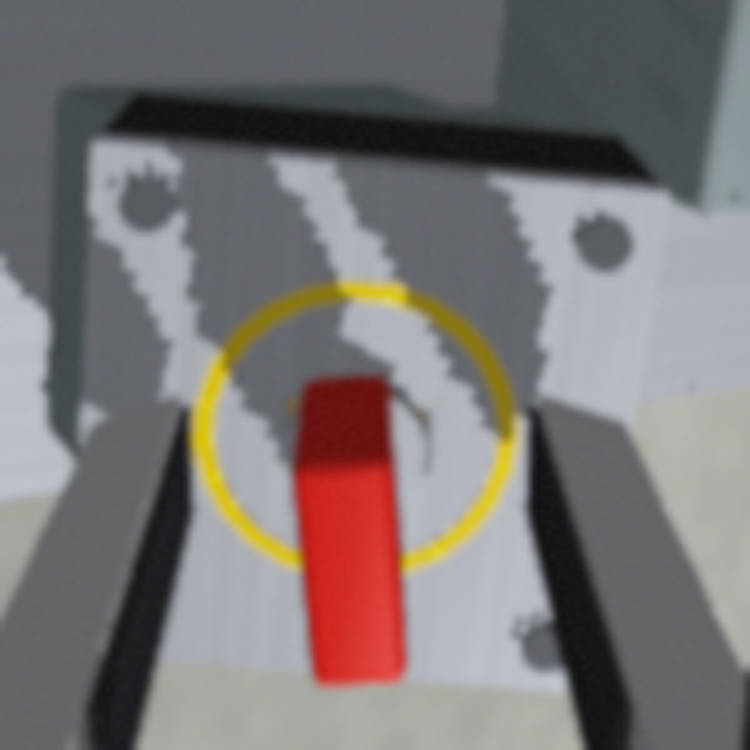

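```bash
cat >> h.py <<'E'
def downR(yaw,lean=0):  # tool y along yaw; guard z leaning by lean deg toward +x(yaw)
    p=np.radians(yaw);l=np.radians(lean)
    ax=np.array([np.cos(p)*np.cos(l),np.sin(p)*np.cos(l),-np.sin(l)]); gz=np.array([np.cos(p)*np.sin(l),np.sin(p)*np.sin(l),np.cos(l)])
    return np.stack([np.cross(ax,-gz),ax,-gz],1)
E
python3 - <<'E'
from h import *
print(delta(downR(8.5),[.588,-.113,.28]))
E
```

```text
(array([-3.34, 29.78, -5.53]), array([ 96.9, 164.2, 158.7]))
```

Emit:
move_arm --moves '[{"rx": 0, "ry": 0, "rz": 0, "tx": -10, "ty": -1.6, "tz": 17.3, "gripper": 0}, {"rx": 0, "ry": 0, "rz": 0, "tx": -30, "ty": -4.8, "tz": 52, "gripper": 0}, {"rx": 0, "ry": 0, "rz": 0, "tx": -40, "ty": -6.4, "tz": 100, "gripper": 0.3}, {"rx": 0, "ry": 0, "rz": 0, "tx": -30, "ty": 0, "tz": 145, "gripper": 0.3}, {"rx": -3.3, "ry": 29.8, "rz": -5.5, "tx": 97, "ty": 164, "tz": 160, "gripper": 0.3}, {"rx": -3.3, "ry": 29.8, "rz": -5.5, "tx": 97, "ty": 164, "tz": 160, "gripper": 0.3}, {"rx": -3.3, "ry": 29.8, "rz": -5.5, "tx": 97, "ty": 164, "tz": 160, "gripper": 0.3}, {"rx": -3.3, "ry": 29.8, "rz": -5.5, "tx": 97, "ty": 164, "tz": 160, "gripper": 0.3}, {"rx": -3.3, "ry": 29.8, "rz": -5.5, "tx": 97, "ty": 164, "tz": 160, "gripper": 0.3}, {"rx": -3.3, "ry": 29.8, "rz": -5.5, "tx": 97, "ty": 164, "tz": 160, "gripper": 0.3}, {"rx": -3.3, "ry": 29.8, "rz": -5.5, "tx": 97, "ty": 164, "tz": 160, "gripper": 0.3}, {"rx": -3.3, "ry": 29.8, "rz": -5.5, "tx": 97, "ty": 164, "tz": 160, "gripper": 0.3}, {"rx": -3.3, "ry": 29.8, "rz": -5.5, "tx": 97, "ty": 164, "tz": 160, "gripper": 0.3}, {"rx": -3.3, "ry": 29.8, "rz": -5.5, "tx": 97, "ty": 164, "tz": 160, "gripper": 0.3}]'

```text
clock: 12.25
tcp_pos: [0.5867, -0.116, 0.2808]
tool_rot: [0.654, 0.757, -0.001, -0.001]
ft_force: [0.7, 0.8, -0.3]
width: 0.0613
```

Run:
```python
from h import *
st();shot('wrist','wrist10');shot('side','side10')
```

```text
t 12.25 p [ 586.72 -116.04  280.83] q [ 0.717  0.657 -0.989  1.57   0.572  1.231 -0.228] w 61.3 F [ 0.7  0.8 -0.3] M [-0.05 -0.   -0.01]
yaw(tool y) 8.31 x [-1.446e-01  9.895e-01 -2.000e-04] y [ 0.9895  0.1446 -0.0018] z [-1.7e-03 -4.0e-04 -1.0e+00]
```

View pics/wrist10.png

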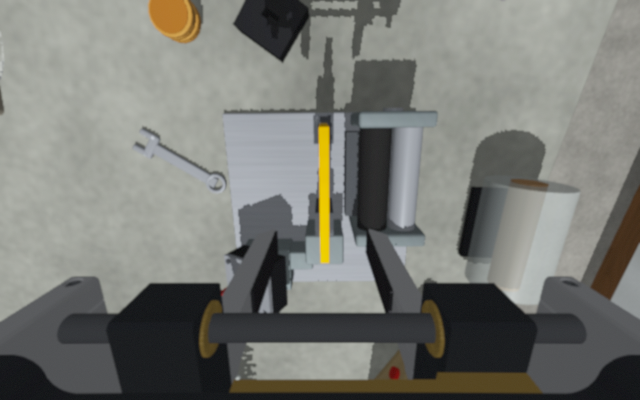

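View pics/side10.png

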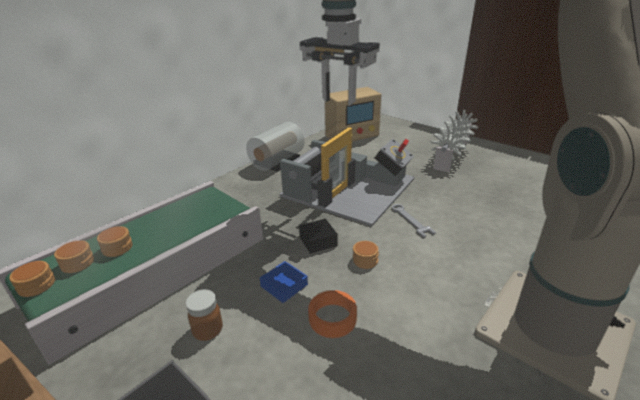

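Run:
```python
from h import *
crop('wrist10',295,110,355,275,4.5,'c23')
im=cv2.imread('pics/wrist10.png');h=cv2.cvtColor(im,cv2.COLOR_BGR2HSV)
m=((h[...,0]>20)&(h[...,0]<35)&(h[...,1]>180)&(h[...,2]>150)).astype(np.uint8);m[:,:300]=0;m[:,345:]=0;m[275:]=0
ys,xs=np.nonzero(m);print(ys.min(),ys.max())
for y in range(ys.min()-1,ys.max()+2,8 if 0 else 12):
    x=np.nonzero(m[y])[0]; print(y,(x.min(),x.max()) if len(x) else None)
d=load('wrist10')
print(cv2.minAreaRect(np.stack([xs,ys],1).astype(np.float32)))
c=[]
for u,v in [(324,ys.min()-.5),(324.5,ys.max()+.5)]: c.append(atz(d,u,v,.18)); print(c[-1])
e=c[0]-c[1];print(np.linalg.norm(e),np.degrees(np.arctan2(-e[0],e[1])),(c[0]+c[1])/2)
```

```text
126 261
125 None
137 (np.int64(319), np.int64(329))
149 (np.int64(320), np.int64(328))
161 (np.int64(320), np.int64(328))
173 (np.int64(319), np.int64(328))
185 (np.int64(320), np.int64(328))
197 (np.int64(320), np.int64(328))
209 (np.int64(319), np.int64(329))
221 (np.int64(320), np.int64(328))
233 (np.int64(320), np.int64(328))
245 (np.int64(321), np.int64(328))
257 (np.int64(321), np.int64(328))
((324.0, 193.5), (135.0, 10.0), 90.0)
[ 0.57800757 -0.04101157  0.18      ]
[ 0.59911236 -0.17810409  0.18      ]
0.1387074964787125 8.751728551819685 [ 0.58855997 -0.10955783  0.18      ]
```

View pics/c23.png

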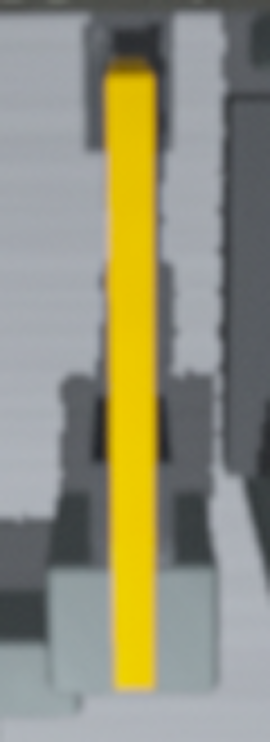

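Run:
```python
from h import *
crop('side10',225,195,275,255,10,'c24');crop('side10',15,305,65,370,10,'c25')
crop('scene8',345,220,405,265,10,'c26');crop('scene8',500,215,560,260,10,'c27')
```

```text
(no output)
```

View pics/c24.png

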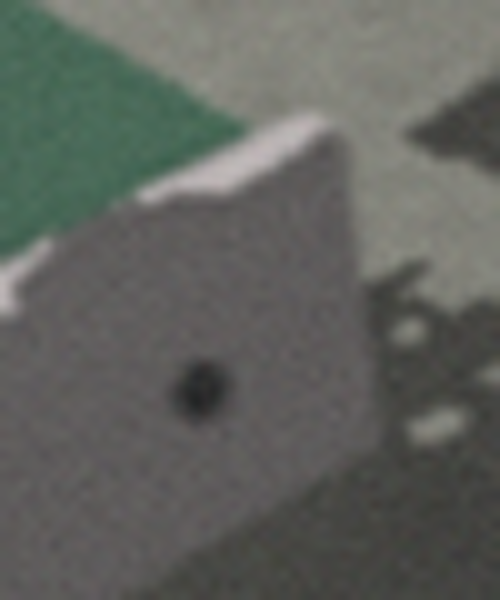

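View pics/c25.png

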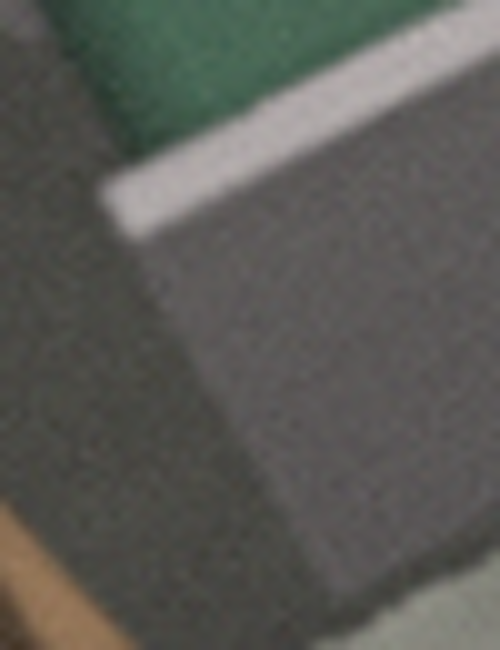

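View pics/c26.png

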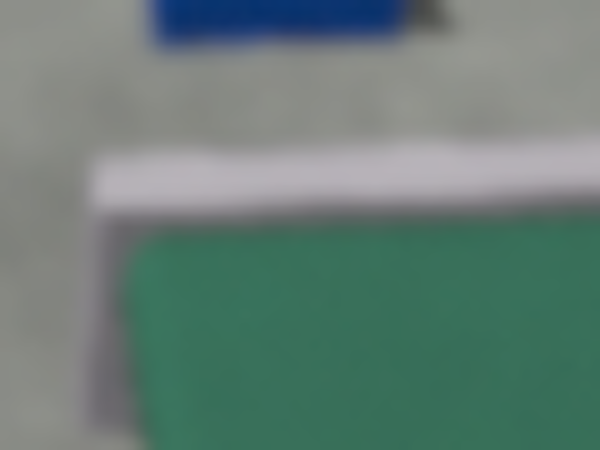

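View pics/c27.png

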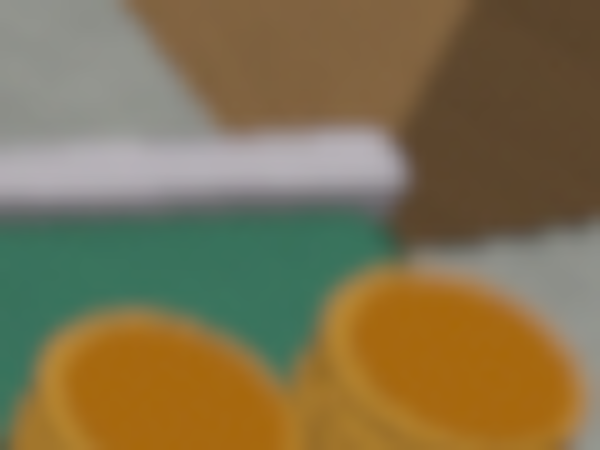

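Run:
```python
from h import *
s,c=load('side10'),load('scene8')
a=(s,*cp(338,137,225,195,10)); b=(s,*cp(133,240,15,305,10)); a0=(s,*cp(385,438,225,195,10)); b0=(s,*cp(325,597,15,305,10))
A=(c,*cp(95,160,345,220,10)); B=(c,*cp(385,128,500,215,10))
def show(n,P,Q): e=Q-P; print(n,P.round(4),Q.round(4),'len',np.linalg.norm(e).round(4),'yaw',np.degrees(np.arctan2(-e[0],e[1])).round(2))
show('side top',atz(*a,.09),atz(*b,.09)); show('side bot',atz(*a0,0),atz(*b0,0)); show('scene top',atz(*A,.09),atz(*B,.09))
print(tri(a,A),tri(b,B))
```

```text
side top [0.5948 0.1622 0.09  ] [0.6101 0.6163 0.09  ] len 0.4544 yaw -1.93
side bot [0.5976 0.1571 0.    ] [0.6159 0.6182 0.    ] len 0.4614 yaw -2.27
scene top [0.6    0.1574 0.09  ] [0.6154 0.616  0.09  ] len 0.4588 yaw -1.91
(array([0.5981242 , 0.15860527, 0.08721783]), [np.float64(0.0008243963095673287), np.float64(0.0008243963095674491)]) (array([0.61349935, 0.61682305, 0.08783293]), [np.float64(0.0007608983648208376), np.float64(0.0007608983648210971)])
```

Run:
```python
from h import *
c=load('scene0');s=load('side10')
print('dish',atz(c,371,213,.012),atz(s,284,282,.012)); print('jar',atz(c,433,208,.0375),atz(s,204,316,.0375))
```

```text
dish [0.45018181 0.23328409 0.012     ] [0.44137225 0.2376755  0.012     ]
jar [0.47179975 0.40205151 0.0375    ] [0.46797625 0.40600508 0.0375    ]
```

Emit:
move_arm --moves '[{"rx": 0, "ry": 0, "rz": 0.7, "tx": 2, "ty": 6, "tz": -30, "gripper": 0.3}, {"rx": 0, "ry": 0, "rz": 0.7, "tx": 2, "ty": 6, "tz": -70, "gripper": 0.3}, {"rx": 0, "ry": 0, "rz": 0.7, "tx": 2, "ty": 6, "tz": -75, "gripper": 0.3}, {"rx": 0, "ry": 0, "rz": 0.7, "tx": 2, "ty": 6, "tz": -75, "gripper": 0.3}, {"rx": 0, "ry": 0, "rz": 0.7, "tx": 2, "ty": 6, "tz": -75, "gripper": 0.3}]'

```text
clock: 12.85
tcp_pos: [0.591, -0.1073, 0.208]
tool_rot: [0.648, 0.761, 0.001, 0.0]
ft_force: [0.9, 0.1, -0.0]
width: 0.0615
```

Run:
```python
from h import *
o=st();d=shot('wrist','wrist11');print(proj(d,o['tcp_pos']))
```

```text
t 12.85 p [ 591.   -107.35  207.96] q [ 0.679  0.73  -0.943  1.659  0.652  1.095 -0.294] w 61.45 F [ 0.9  0.1 -0. ] M [-0.02  0.01 -0.04]
yaw(tool y) 9.19 x [-1.596e-01  9.872e-01  5.000e-04] y [0.9872 0.1596 0.0021] z [ 2.e-03  9.e-04 -1.e+00]
[[321.19487811 250.48159625]]
```

View pics/wrist11.png

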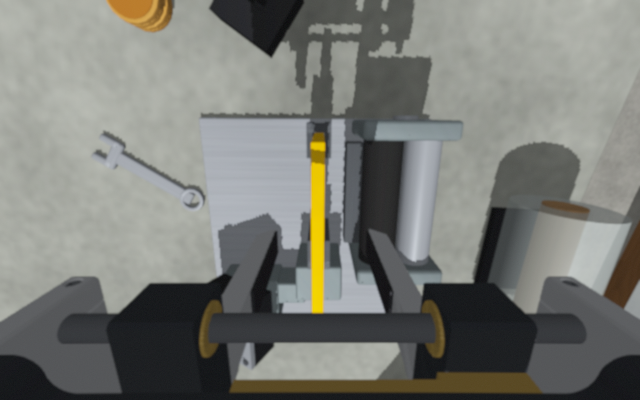

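Emit:
move_arm --moves '[{"rx": 0, "ry": 0, "rz": 0, "tx": -2.2, "ty": -2.3, "tz": -25, "gripper": 0.3}, {"rx": 0, "ry": 0, "rz": 0, "tx": -2.2, "ty": -2.3, "tz": -50, "gripper": 0.3}, {"rx": 0, "ry": 0, "rz": 0, "tx": -2.2, "ty": -2.3, "tz": -50, "gripper": 0.3}, {"rx": 0, "ry": 0, "rz": 0, "tx": -2.2, "ty": -2.3, "tz": -50, "gripper": 0.3}, {"rx": 0, "ry": 0, "rz": 0, "tx": -2.2, "ty": -2.3, "tz": -50, "gripper": -1}, {"rx": 0, "ry": 0, "rz": 0, "tx": -2.2, "ty": -2.3, "tz": -50, "gripper": -1}, {"rx": 0, "ry": 0, "rz": 0, "tx": -2.2, "ty": -2.3, "tz": -50, "gripper": -1}, {"rx": 0, "ry": 0, "rz": 0, "tx": -2.2, "ty": -2.3, "tz": -50, "gripper": -1}, {"rx": 0, "ry": 0, "rz": 0, "tx": -2.2, "ty": -2.3, "tz": -50, "gripper": -1}, {"rx": 0, "ry": 0, "rz": 0, "tx": -2.2, "ty": -2.3, "tz": -50, "gripper": -1}, {"rx": 0, "ry": 0, "rz": 0, "tx": -2.2, "ty": -2.3, "tz": -50, "gripper": -1}, {"rx": 0, "ry": 0, "rz": 0, "tx": -2.2, "ty": -2.3, "tz": -50, "gripper": -1}, {"rx": 0, "ry": 0, "rz": 0, "tx": -2.2, "ty": -2.3, "tz": -50, "gripper": -1}, {"rx": 0, "ry": 0, "rz": 0, "tx": -2.2, "ty": -2.3, "tz": -50, "gripper": -1}]' --force 40

```text
clock: 14.3
tcp_pos: [0.5878, -0.1095, 0.1563]
tool_rot: [0.648, 0.762, 0.0, -0.0]
ft_force: [-0.6, 0.0, 0.4]
width: 0.0096
```

Run:
```python
from h import *
st()
```

```text
t 14.3 p [ 587.85 -109.55  156.34] q [ 0.661  0.784 -0.899  1.716  0.713  1.004 -0.341] w 9.56 F [-0.6  0.   0.4] M [-0.05  0.    0.04]
yaw(tool y) 9.23 x [-1.604e-01  9.871e-01  7.000e-04] y [ 9.871e-01  1.604e-01 -2.000e-04] z [-4.e-04  6.e-04 -1.e+00]
```

Emit:
move_arm --moves '[{"rx": 0, "ry": 0, "rz": 0, "tx": 0, "ty": 0, "tz": 5, "gripper": -1}, {"rx": 0, "ry": 0, "rz": 0, "tx": 0, "ty": 0, "tz": 10, "gripper": -1}, {"rx": 0, "ry": 0, "rz": 0, "tx": 0, "ty": 0, "tz": 15, "gripper": -1}, {"rx": 0, "ry": 0, "rz": 0, "tx": 0, "ty": 0, "tz": 15, "gripper": -1}]'

```text
clock: 14.7
tcp_pos: [0.5883, -0.1095, 0.1722]
tool_rot: [0.648, 0.762, 0.0, 0.0]
ft_force: [0.2, 0.3, -1.6]
width: 0.0098
```

Run:
```python
from h import *
st()
```

```text
t 14.7 p [ 588.27 -109.51  172.21] q [ 0.669  0.766 -0.914  1.702  0.694  1.03  -0.326] w 9.85 F [ 0.2  0.3 -1.6] M [ 0.07 -0.01  0.06]
yaw(tool y) 9.22 x [-1.602e-01  9.871e-01  4.000e-04] y [0.9871 0.1602 0.001 ] z [ 9.e-04  5.e-04 -1.e+00]
```

Emit:
move_arm --moves '[{"rx": 0, "ry": 0, "rz": 0, "tx": 0, "ty": 0, "tz": 12, "gripper": -1}, {"rx": 0, "ry": 0, "rz": 0, "tx": 0, "ty": 0, "tz": 24, "gripper": -1}, {"rx": 0, "ry": 0, "rz": 0, "tx": 0, "ty": 0, "tz": 36, "gripper": -1}, {"rx": 0, "ry": 0, "rz": 0, "tx": 0, "ty": 0, "tz": 48, "gripper": -1}, {"rx": 0, "ry": 0, "rz": 0, "tx": 0, "ty": 0, "tz": 60, "gripper": -1}, {"rx": 0, "ry": 0, "rz": 0, "tx": 0, "ty": 0, "tz": 75, "gripper": -1}, {"rx": 0, "ry": 0, "rz": 0, "tx": 0, "ty": 0, "tz": 90, "gripper": -1}, {"rx": 0, "ry": 0, "rz": 0, "tx": 0, "ty": 0, "tz": 110, "gripper": -1}, {"rx": 0, "ry": 0, "rz": 0, "tx": 0, "ty": 0, "tz": 120, "gripper": -1}, {"rx": 0, "ry": 0, "rz": 0, "tx": 0, "ty": 0, "tz": 120, "gripper": -1}]'

```text
clock: 15.7
tcp_pos: [0.5888, -0.1093, 0.2932]
tool_rot: [0.648, 0.762, 0.001, 0.001]
ft_force: [-0.7, 0.1, -1.5]
width: 0.0094
```

Run:
```python
from h import *
st();shot('side','side12');shot('wrist','wrist12')
# lean pose: conveyor yaw -2, edge point
psi=-2.0; X=np.array([np.cos(np.radians(psi)),np.sin(np.radians(psi)),0])
E=np.array([.6024,.289,0])
foot=E-X*.0289+np.array([0,0,.0013])
R=downR(psi,15); tcp=foot-R[:,2]*.1463; print('final',tcp)
for back,up in [(.030,.120),(.03,.04),(.006,.003)]: print(delta(R,tcp-X*back+[0,0,up]), tcp-X*back+[0,0,up])
```

```text
t 15.7 p [ 588.76 -109.26  293.21] q [ 0.712  0.646 -1.     1.554  0.563  1.25  -0.215] w 9.41 F [-0.7  0.1 -1.5] M [ 0.03 -0.04 -0.  ]
yaw(tool y) 9.22 x [-1.602e-01  9.871e-01 -1.000e-04] y [0.9871 0.1602 0.0028] z [ 2.8e-03  4.0e-04 -1.0e+00]
final [0.61135976 0.28868712 0.14261495]
(array([ -0.96,  14.95, -11.15]), array([ -6.2, 399.5, -28.5])) [0.58137804 0.2897341  0.26261495]
(array([ -0.96,  14.95, -11.15]), array([  -6.2,  399.5, -108.5])) [0.58137804 0.2897341  0.18261495]
(array([ -0.96,  14.95, -11.15]), array([  17.8,  398.6, -145.5])) [0.60536342 0.28889652 0.14561495]
```

View pics/side12.png

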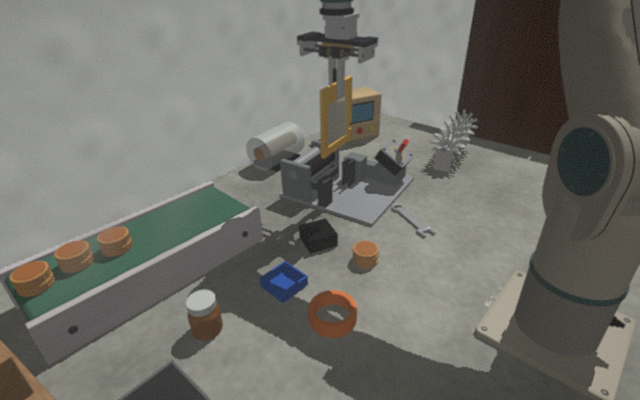

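View pics/wrist12.png

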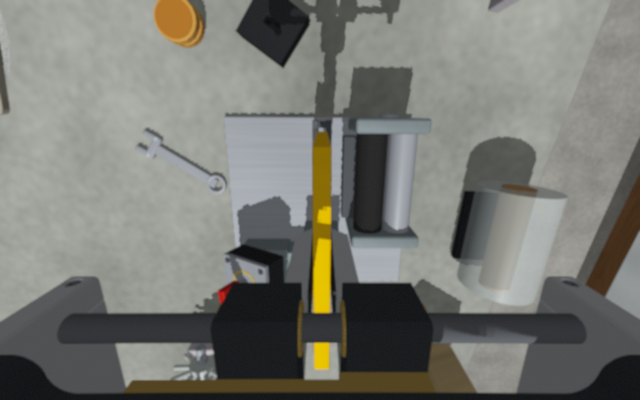

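Emit:
move_arm --moves '[{"rx": 0, "ry": 0, "rz": 0, "tx": -5, "ty": 25, "tz": 0, "gripper": -1}, {"rx": 0, "ry": 2, "rz": -3, "tx": -15, "ty": 60, "tz": 0, "gripper": -1}, {"rx": -0.3, "ry": 4, "rz": -5, "tx": -25, "ty": 100, "tz": 0, "gripper": -1}, {"rx": -0.5, "ry": 6, "rz": -6, "tx": -30, "ty": 140, "tz": 0, "gripper": -1}, {"rx": -0.6, "ry": 8, "rz": -7, "tx": -30, "ty": 180, "tz": 0, "gripper": -1}, {"rx": -0.7, "ry": 10, "rz": -8, "tx": -30, "ty": 220, "tz": 0, "gripper": -1}, {"rx": -0.8, "ry": 12, "rz": -9, "tx": -30, "ty": 260, "tz": 0, "gripper": -1}, {"rx": -0.9, "ry": 13, "rz": -10, "tx": -30, "ty": 300, "tz": 0, "gripper": -1}, {"rx": -0.9, "ry": 14, "rz": -10.6, "tx": -30, "ty": 340, "tz": 0, "gripper": -1}, {"rx": -1, "ry": 15, "rz": -11.1, "tx": -30, "ty": 375, "tz": 0, "gripper": -1}, {"rx": -1, "ry": 15, "rz": -11.1, "tx": -30, "ty": 399.5, "tz": 0, "gripper": -1}, {"rx": -1, "ry": 15, "rz": -11.1, "tx": -30, "ty": 399.5, "tz": 0, "gripper": -1}, {"rx": -1, "ry": 15, "rz": -11.1, "tx": -30, "ty": 399.5, "tz": 0, "gripper": -1}, {"rx": -1, "ry": 15, "rz": -11.1, "tx": -30, "ty": 399.5, "tz": 0, "gripper": -1}, {"rx": -1, "ry": 15, "rz": -11.1, "tx": -30, "ty": 399.5, "tz": 0, "gripper": -1}]'

```text
clock: 17.3
tcp_pos: [0.5585, 0.2881, 0.2911]
tool_rot: [0.714, 0.688, -0.091, -0.094]
ft_force: [-0.7, 0.0, -1.1]
width: 0.0099
```

Run:
```python
from h import *
st();shot('side','side13');shot('wrist','wrist13');shot('scene','scene13')
```

```text
t 17.3 p [558.49 288.13 291.06] q [-0.043  0.807 -0.888  1.222  0.402  1.542 -0.894] w 9.89 F [-0.7  0.  -1.1] M [-0.01 -0.48  0.02]
yaw(tool y) -2.09 x [ 0.0362  0.9993 -0.0014] y [ 0.9652 -0.0353 -0.2591] z [-0.259   0.008  -0.9659]
```

View pics/side13.png

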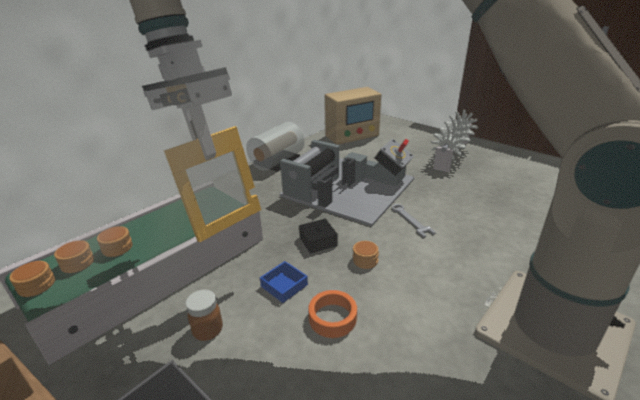

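View pics/wrist13.png

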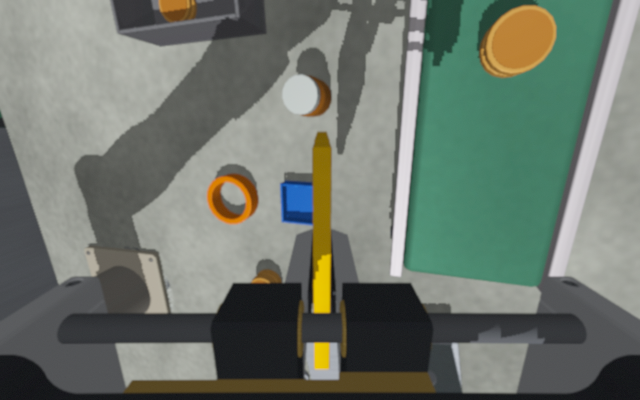

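View pics/scene13.png

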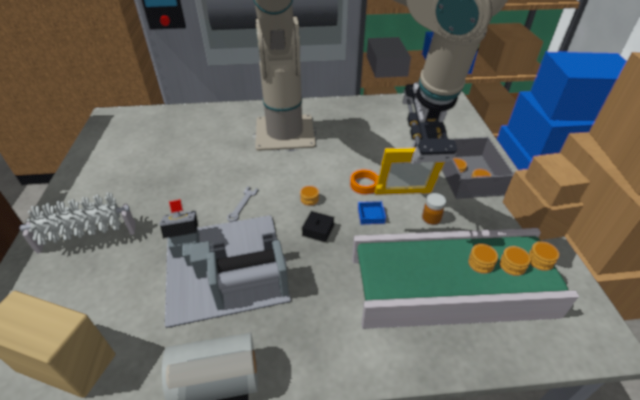

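Run:
```python
from h import *
crop('wrist13',375,0,445,100,6,'c28');crop('wrist13',375,190,445,290,6,'c29')
```

```text
(no output)
```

View pics/c28.png

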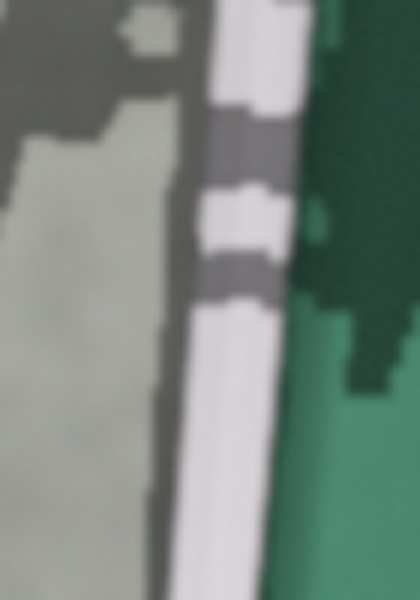

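View pics/c29.png

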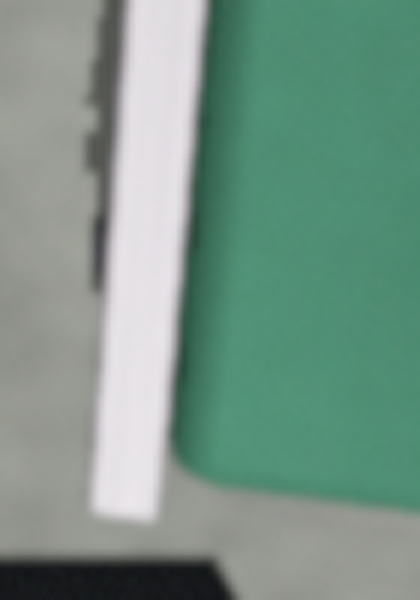

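Run:
```python
from h import *
d=load('wrist13'); print(d['world_from_camera'][:3,3])
P=[atz(d,*cp(x,y,375,0,6),.09) for x,y in [(215,5),(192,300),(170,595)]]+[atz(d,*cp(x,y,375,190,6),.09) for x,y in [(122,5),(105,285),(92,515)]]
P=np.array(P);print(P.round(4)); f=np.polyfit(P[:,1],P[:,0],1);print('yaw',-np.degrees(np.arctan(f[0])),'x at end',P[-1],'x at .289',np.polyval(f,.289), P[:,0]-np.polyval(f,P[:,1]))
```

```text
[0.60422857 0.36975198 0.45126048]
[[0.6094 0.488  0.09  ]
 [0.6078 0.4412 0.09  ]
 [0.6063 0.3898 0.09  ]
 [0.6014 0.2796 0.09  ]
 [0.6001 0.215  0.09  ]
 [0.5991 0.1569 0.09  ]]
yaw -1.8870959871584085 x at end [0.59906778 0.15688527 0.09      ] x at .289 0.6027152547588193 [ 0.00012632  0.00011802  0.00025579 -0.00100463 -0.00020094  0.00070544]
```

Emit:
move_arm --moves '[{"rx": 0, "ry": 0, "rz": 0, "tx": 5, "ty": 0, "tz": -20, "gripper": -1}, {"rx": 0, "ry": 0, "rz": 0, "tx": 12, "ty": 0, "tz": -40, "gripper": -1}, {"rx": 0, "ry": 0, "rz": 0, "tx": 20, "ty": 0, "tz": -60, "gripper": -1}, {"rx": 0, "ry": 0, "rz": 0, "tx": 28, "ty": 0, "tz": -80, "gripper": -1}, {"rx": 0, "ry": 0, "rz": 0, "tx": 36, "ty": 0, "tz": -100, "gripper": -1}, {"rx": 0, "ry": 0, "rz": 0, "tx": 41, "ty": 0, "tz": -115, "gripper": -1}, {"rx": 0, "ry": 0, "rz": 0, "tx": 43, "ty": 0, "tz": -118, "gripper": -1}, {"rx": 0, "ry": 0, "rz": 0, "tx": 43, "ty": 0, "tz": -118, "gripper": -1}, {"rx": 0, "ry": 0, "rz": 0, "tx": 43, "ty": 0, "tz": -118, "gripper": -1}, {"rx": 0, "ry": 0, "rz": 0, "tx": 43, "ty": 0, "tz": -118, "gripper": -1}]'

```text
clock: 18.45
tcp_pos: [0.601, 0.2905, 0.1747]
tool_rot: [0.713, 0.689, -0.09, -0.094]
ft_force: [-0.6, -0.5, -2.0]
width: 0.0101
```

Run:
```python
from h import *
o=st();print(delta(downR(-1.9,15),[.6116,.2885,.1426]))
shot('side','side14');shot('wrist','wrist14');crop('side14',130,110,290,260,5,'c30')
```

```text
t 18.45 p [601.01 290.55 174.66] q [-0.061  0.961 -0.838  1.221  0.488  1.408 -0.871] w 10.12 F [-0.6 -0.5 -2. ] M [-0.02 -0.41 -0.  ]
yaw(tool y) -1.91 x [0.0336 0.9994 0.001 ] y [ 0.9657 -0.0322 -0.2578] z [-0.2576  0.0096 -0.9662]
(array([-0.06,  0.06,  0.02]), array([ 10.6,  -2. , -32.1]))
```

View pics/c30.png

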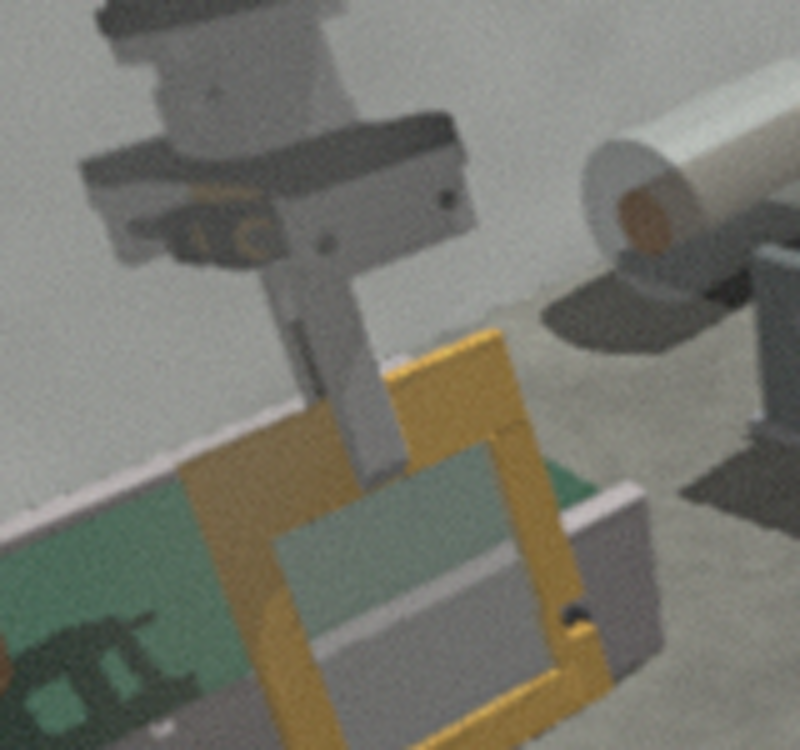

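View pics/wrist14.png

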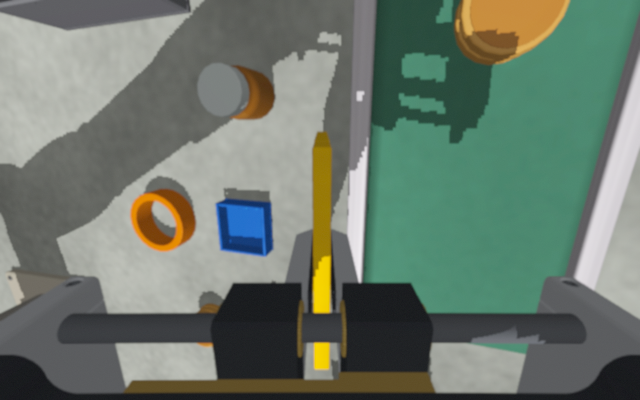

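Emit:
move_arm --moves '[{"rx": 0, "ry": 0, "rz": 0, "tx": 2, "ty": 0, "tz": -10, "gripper": -1}, {"rx": 0, "ry": 0, "rz": 0, "tx": 4, "ty": -1, "tz": -20, "gripper": -1}, {"rx": 0, "ry": 0, "rz": 0, "tx": 5, "ty": -1, "tz": -27, "gripper": -1}, {"rx": 0, "ry": 0, "rz": 0, "tx": 5.5, "ty": -1, "tz": -29, "gripper": -1}, {"rx": 0, "ry": 0, "rz": 0, "tx": 5.5, "ty": -1, "tz": -29, "gripper": -1}, {"rx": 0, "ry": 0, "rz": 0, "tx": 5.5, "ty": -1, "tz": -29, "gripper": -1}, {"rx": 0, "ry": 0, "rz": 0, "tx": 5.5, "ty": -1, "tz": -29, "gripper": -1}]'

```text
clock: 19.25
tcp_pos: [0.6064, 0.2893, 0.1447]
tool_rot: [0.713, 0.689, -0.091, -0.094]
ft_force: [0.2, 0.0, -3.1]
width: 0.0099
```

Run:
```python
from h import *
o=st();print(delta(downR(-1.9,15),[.6116,.2885,.1426]))
```

```text
t 19.25 p [606.41 289.3  144.72] q [-0.062  0.997 -0.825  1.229  0.507  1.371 -0.87 ] w 9.88 F [ 0.2  0.  -3.1] M [-0.01 -0.42 -0.06]
yaw(tool y) -1.93 x [3.380e-02 9.994e-01 5.000e-04] y [ 0.9654 -0.0325 -0.2588] z [-0.2587  0.0093 -0.9659]
(array([-0.03,  0.  ,  0.04]), array([ 5.2, -0.8, -2.1]))
```

Emit:
move_arm --moves '[{"rx": 0, "ry": 0, "rz": 0, "tx": 1, "ty": 0, "tz": 0, "gripper": -1}, {"rx": 0, "ry": 0, "rz": 0, "tx": 2, "ty": 0, "tz": 0, "gripper": -1}, {"rx": 0, "ry": 0, "rz": 0, "tx": 3, "ty": 0, "tz": 0, "gripper": -1}, {"rx": 0, "ry": 0, "rz": 0, "tx": 3.5, "ty": 0, "tz": 0, "gripper": -1}, {"rx": 0, "ry": 0, "rz": 0, "tx": 3.5, "ty": 0, "tz": 0, "gripper": -1}, {"rx": 0, "ry": 0, "rz": 0, "tx": 3.5, "ty": 0, "tz": 0, "gripper": -1}]'

```text
clock: 19.85
tcp_pos: [0.6098, 0.2889, 0.1443]
tool_rot: [0.713, 0.689, -0.091, -0.094]
ft_force: [0.9, -0.3, -2.0]
width: 0.0098
```

Run:
```python
from h import *
o=st();print(delta(downR(-1.9,15),[.6116,.2885,.1426]))
```

```text
t 19.85 p [609.78 288.93 144.33] q [-0.064  1.001 -0.824  1.217  0.508  1.378 -0.865] w 9.78 F [ 0.9 -0.3 -2. ] M [-0.07 -0.4   0.01]
yaw(tool y) -1.94 x [ 3.390e-02  9.994e-01 -2.000e-04] y [ 0.9652 -0.0327 -0.2593] z [-0.2592  0.0086 -0.9658]
(array([ 0.01, -0.03,  0.04]), array([ 1.8, -0.4, -1.7]))
```

No contact yet; 1.8 mm in x and 1.7 mm in z remain by estimate. Lower gently to the table first.

Emit:
move_arm --moves '[{"rx": 0, "ry": 0, "rz": 0, "tx": 0, "ty": 0, "tz": -0.7, "gripper": -1}, {"rx": 0, "ry": 0, "rz": 0, "tx": 0, "ty": 0, "tz": -1.4, "gripper": -1}, {"rx": 0, "ry": 0, "rz": 0, "tx": 0, "ty": 0, "tz": -2, "gripper": -1}, {"rx": 0, "ry": 0, "rz": 0, "tx": 0, "ty": 0, "tz": -2, "gripper": -1}, {"rx": 0, "ry": 0, "rz": 0, "tx": 0, "ty": 0, "tz": -2, "gripper": -1}]'

```text
clock: 20.35
tcp_pos: [0.6098, 0.2889, 0.1426]
tool_rot: [0.713, 0.689, -0.091, -0.094]
ft_force: [0.5, -0.4, 0.3]
width: 0.0095
```

Run:
```python
from h import *
o=st();print(delta(downR(-1.9,15),[.6116,.2885,.1426]))
```

```text
t 20.35 p [609.83 288.91 142.6 ] q [-0.064  1.003 -0.823  1.218  0.509  1.375 -0.865] w 9.46 F [ 0.5 -0.4  0.3] M [-0.13 -0.21  0.05]
yaw(tool y) -1.95 x [ 3.390e-02  9.994e-01 -1.000e-04] y [ 0.9653 -0.0328 -0.2592] z [-0.2591  0.0087 -0.9658]
(array([ 0.  , -0.02,  0.04]), array([ 1.8, -0.4,  0. ]))
```

Emit:
move_arm --moves '[{"rx": 0, "ry": 0, "rz": 0, "tx": 0.7, "ty": 0, "tz": 0.3, "gripper": -1}, {"rx": 0, "ry": 0, "rz": 0, "tx": 1.4, "ty": 0, "tz": 0.3, "gripper": -1}, {"rx": 0, "ry": 0, "rz": 0, "tx": 2, "ty": 0, "tz": 0.3, "gripper": -1}, {"rx": 0, "ry": 0, "rz": 0, "tx": 2, "ty": 0, "tz": 0.3, "gripper": -1}, {"rx": 0, "ry": 0, "rz": 0, "tx": 2, "ty": 0, "tz": 0.3, "gripper": -1}]'

```text
clock: 20.85
tcp_pos: [0.6115, 0.289, 0.1426]
tool_rot: [0.713, 0.689, -0.091, -0.094]
ft_force: [-1.3, 0.1, -0.8]
width: 0.0098
```

Run:
```python
from h import *
o=st();print(delta(downR(-1.9,15),[.6116,.2885,.1426]))
shot('side','side15');crop('side15',150,120,290,280,5,'c31')
shot('wrist','wrist15');crop('wrist15',270,80,390,240,5,'c32')
```

```text
t 20.85 p [611.51 289.04 142.59] q [-0.065  1.006 -0.822  1.212  0.509  1.379 -0.863] w 9.76 F [-1.3  0.1 -0.8] M [ 0.02  0.13 -0.02]
yaw(tool y) -1.93 x [ 3.370e-02  9.994e-01 -1.000e-04] y [ 0.9651 -0.0325 -0.2599] z [-0.2598  0.0086 -0.9656]
(array([ 0.  , -0.06,  0.03]), array([ 0.1, -0.5,  0. ]))
```

View pics/c31.png

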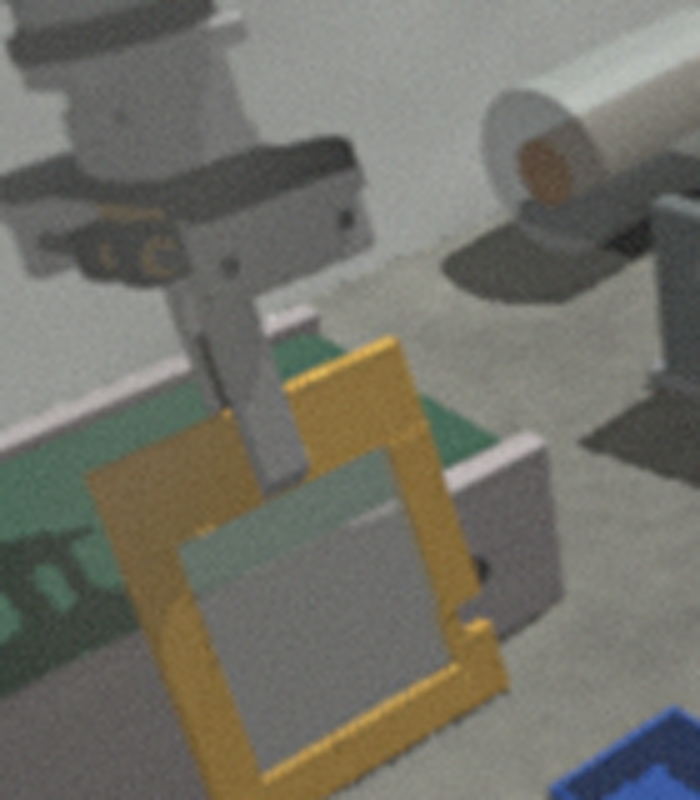

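View pics/c32.png

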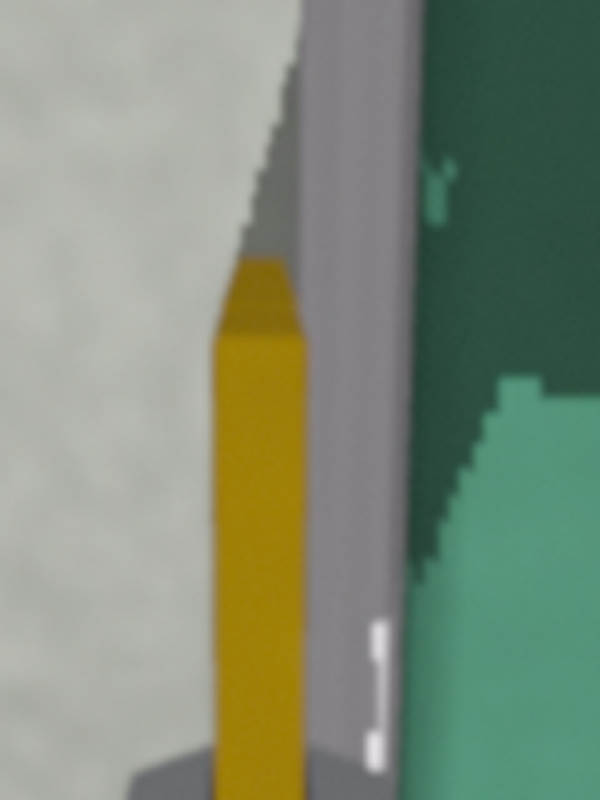

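Emit:
move_arm --moves '[{"rx": 0, "ry": 0, "rz": 0, "tx": 0.8, "ty": 0, "tz": 0, "gripper": -1}, {"rx": 0, "ry": 0, "rz": 0, "tx": 0.8, "ty": 0, "tz": 0, "gripper": -1}, {"rx": 0, "ry": 0, "rz": 0, "tx": 0.8, "ty": 0, "tz": 0, "gripper": -1}]'

```text
clock: 21.25
tcp_pos: [0.6117, 0.2891, 0.1426]
tool_rot: [0.713, 0.689, -0.092, -0.095]
ft_force: [-4.2, -0.4, -2.4]
width: 0.0098
```

Run:
```python
from h import *
o=st();print(delta(downR(-1.9,15),[.6116,.2885,.1426]))
```

```text
t 21.25 p [611.72 289.06 142.55] q [-0.066  1.007 -0.822  1.209  0.509  1.382 -0.861] w 9.79 F [-4.2 -0.4 -2.4] M [ 0.03  0.84 -0.02]
yaw(tool y) -1.92 x [ 3.340e-02  9.994e-01 -4.000e-04] y [ 0.9648 -0.0323 -0.261 ] z [-0.2609  0.0084 -0.9653]
(array([ 0.02, -0.13,  0.01]), array([-0.1, -0.6,  0. ]))
```

Emit:
move_arm --moves '[{"rx": 0, "ry": 0, "rz": 0, "tx": -0.8, "ty": 0, "tz": -0.4, "gripper": -1}, {"rx": 0, "ry": 0, "rz": 0, "tx": -0.8, "ty": 0, "tz": -0.4, "gripper": -1}, {"rx": 0, "ry": 0, "rz": 0, "tx": -0.8, "ty": 0, "tz": -0.4, "gripper": -1}]' --force 10

```text
clock: 21.55
tcp_pos: [0.6117, 0.289, 0.1425]
tool_rot: [0.713, 0.689, -0.091, -0.094]
ft_force: [-3.6, -0.1, 1.1]
width: 0.0102
```

Run:
```python
from h import *
o=st()
```

```text
t 21.55 p [611.71 289.02 142.48] q [-0.065  1.006 -0.822  1.212  0.51   1.379 -0.863] w 10.23 F [-3.6 -0.1  1.1] M [-0.05  0.81 -0.02]
yaw(tool y) -1.94 x [ 0.0338  0.9994 -0.    ] y [ 0.9652 -0.0326 -0.2593] z [-0.2592  0.0087 -0.9658]
```

Foot and edge are both in light contact. Releasing.

Emit:
move_arm --moves '[{"rx": 0, "ry": 0, "rz": 0, "tx": 0, "ty": 0, "tz": 0, "gripper": -0.8}, {"rx": 0, "ry": 0, "rz": 0, "tx": 0, "ty": 0, "tz": 0, "gripper": -0.6}, {"rx": 0, "ry": 0, "rz": 0, "tx": 0, "ty": 0, "tz": 0, "gripper": -0.4}, {"rx": 0, "ry": 0, "rz": 0, "tx": 0, "ty": 0, "tz": 0, "gripper": -0.2}, {"rx": 0, "ry": 0, "rz": 0, "tx": 0, "ty": 0, "tz": 0, "gripper": -0.2}, {"rx": 0, "ry": 0, "rz": 0, "tx": 0, "ty": 0, "tz": 0, "gripper": -0.2}, {"rx": 0, "ry": 0, "rz": 0, "tx": 0, "ty": 0, "tz": 0, "gripper": -0.2}]'

```text
clock: 22.25
tcp_pos: [0.612, 0.2889, 0.1422]
tool_rot: [0.713, 0.689, -0.091, -0.094]
ft_force: [-0.4, 0.1, -0.6]
width: 0.0377
```

Run:
```python
from h import *
o=st()
shot('side','side16');crop('side16',150,120,290,280,5,'c33')
shot('wrist','wrist16')
```

```text
t 22.25 p [611.99 288.92 142.24] q [-0.065  1.006 -0.822  1.212  0.51   1.378 -0.863] w 37.7 F [-0.4  0.1 -0.6] M [ 0.05 -0.23 -0.03]
yaw(tool y) -1.95 x [ 3.400e-02  9.994e-01 -1.000e-04] y [ 0.9653 -0.0328 -0.2589] z [-0.2588  0.0087 -0.9659]
```

View pics/c33.png

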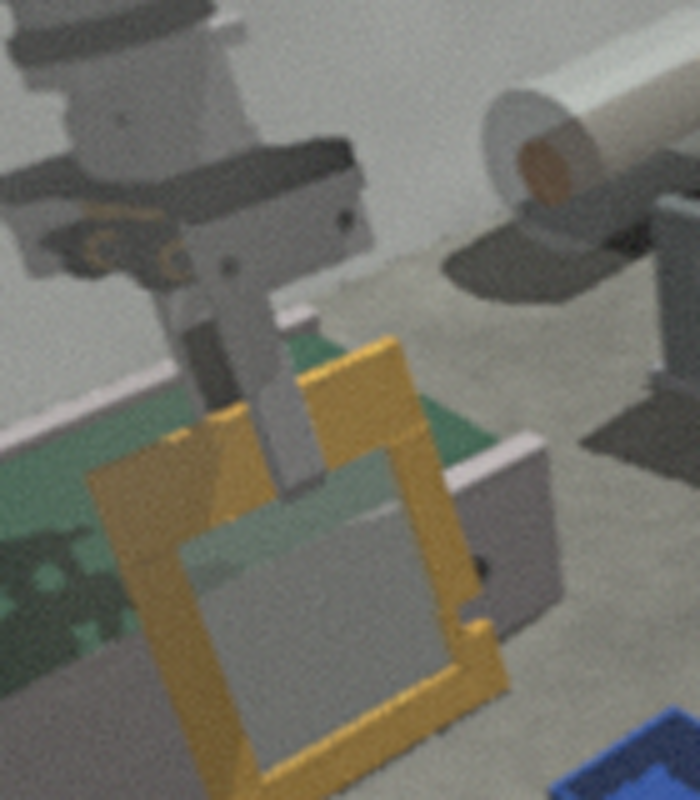

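View pics/wrist16.png

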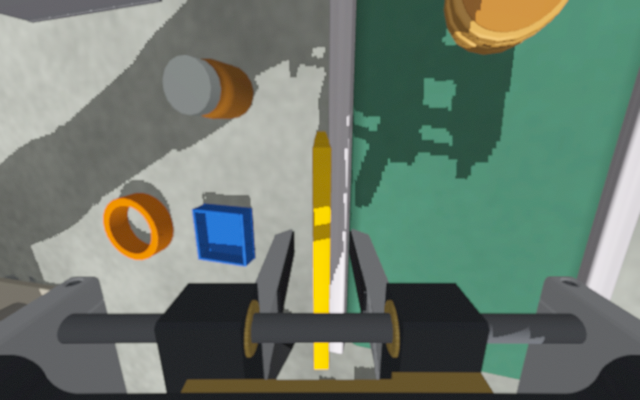

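Emit:
move_arm --moves '[{"rx": 0, "ry": 0, "rz": 0, "tx": 5.2, "ty": -0.2, "tz": 19.3, "gripper": -0.2}, {"rx": 0, "ry": 0, "rz": 0, "tx": 12.9, "ty": -0.4, "tz": 48.3, "gripper": -0.2}, {"rx": 0, "ry": 0, "rz": 0, "tx": 23.3, "ty": -0.8, "tz": 87, "gripper": -0.2}, {"rx": 0, "ry": 0, "rz": 0, "tx": 28, "ty": -1, "tz": 120, "gripper": -0.2}, {"rx": 0, "ry": 0, "rz": 0, "tx": -20, "ty": -40, "tz": 150, "gripper": -0.2}, {"rx": 0, "ry": 0, "rz": 0, "tx": -60, "ty": -80, "tz": 170, "gripper": -0.2}, {"rx": 0, "ry": 0, "rz": 0, "tx": -60, "ty": -80, "tz": 170, "gripper": -0.2}, {"rx": 0, "ry": 0, "rz": 0, "tx": -60, "ty": -80, "tz": 170, "gripper": -0.2}, {"rx": 0, "ry": 0, "rz": 0, "tx": -60, "ty": -80, "tz": 170, "gripper": -0.2}]'

```text
clock: 23.25
tcp_pos: [0.5523, 0.2087, 0.3126]
tool_rot: [0.713, 0.689, -0.09, -0.094]
ft_force: [0.1, 0.4, -0.6]
width: 0.0376
```

Run:
```python
from h import *
o=st()
shot('side','side17');crop('side17',150,120,290,280,5,'c34');shot('scene','scene17');shot('wrist','wrist17')
crop('side17',370,110,430,180,9,'c35')
```

```text
t 23.25 p [552.34 208.68 312.65] q [ 0.101  0.74  -0.909  1.305  0.384  1.544 -0.803] w 37.63 F [ 0.1  0.4 -0.6] M [ 0.01 -0.31 -0.01]
yaw(tool y) -2.0 x [3.480e-02 9.994e-01 1.000e-04] y [ 0.9656 -0.0336 -0.2578] z [-0.2576  0.009  -0.9662]
```

View pics/c34.png

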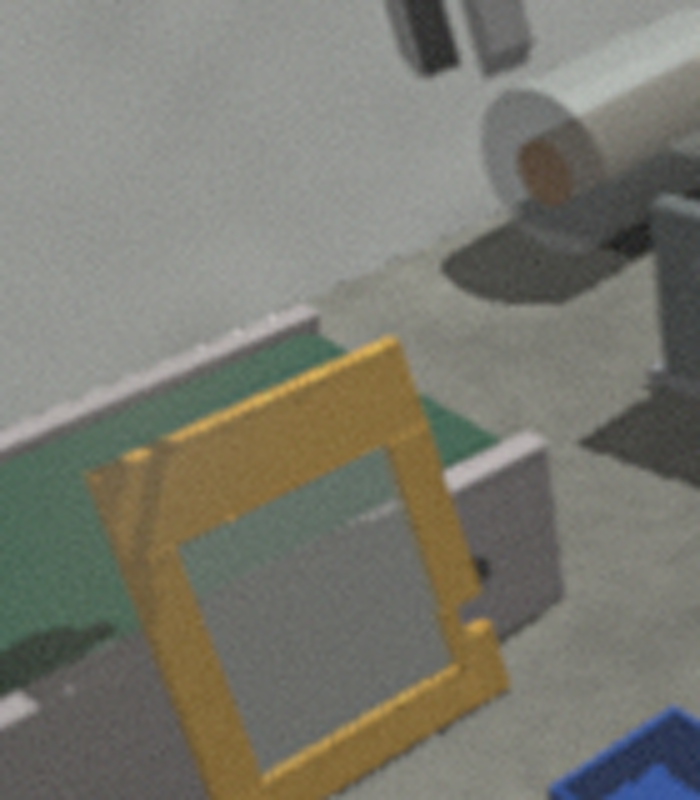

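View pics/scene17.png

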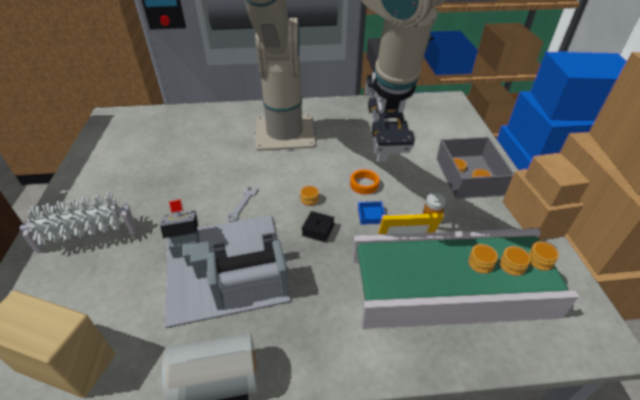

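View pics/c35.png

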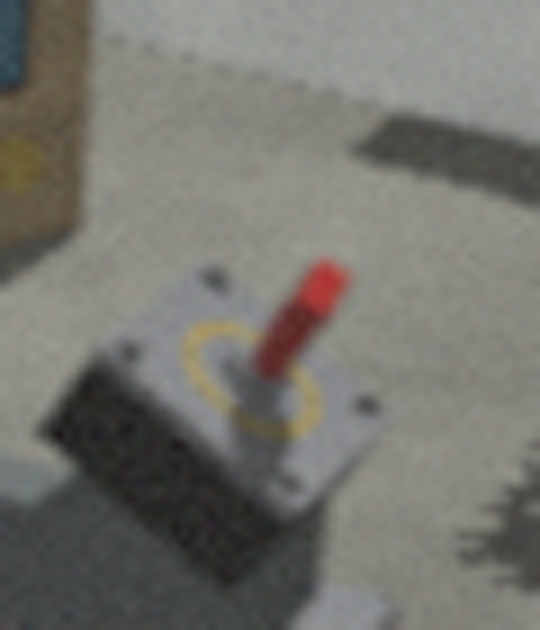

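View pics/wrist17.png

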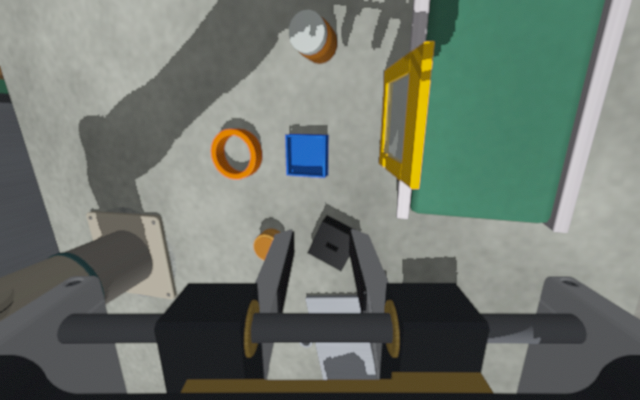

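Run:
```python
from h import *
crop('wrist17',370,30,440,200,4.7,'c36')
```

```text
(no output)
```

View pics/c36.png

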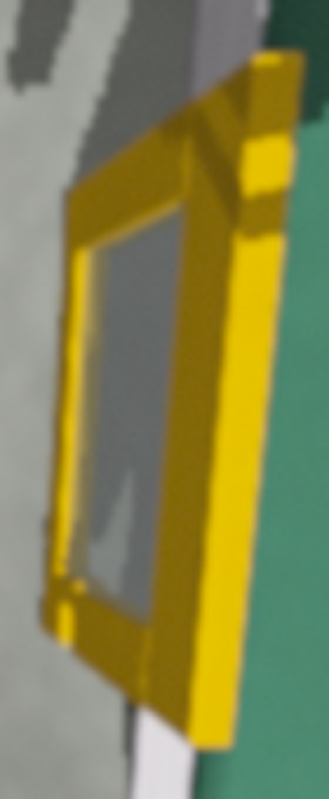

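Run:
```python
from h import *
from scipy.optimize import least_squares
w=load('wrist17');s=load('side17')
W=lambda x,y:cp(x,y,370,30,4.7); S=lambda x,y:cp(x,y,150,120,5)
obs=[(w,*W(248,62),-5,70,170),(w,*W(190,747),-5,-70,170),(w,*W(68,192),-5,70,0),(w,*W(42,628),-5,-70,0),(w,*W(303,52),5,70,170),(w,*W(233,748),5,-70,170)]
obs2=[(s,*S(88,475),-5,70,170),(s,*S(398,340),-5,-70,170),(s,*S(507,690),-5,-70,0)]
def res(q,O):
    R=downR(q[3],q[4]); G=np.stack([R[:,1],R[:,0],-R[:,2]],1) # guard x=tool y, y=tool x, z
    return np.ravel([proj(d,q[:3]+G@(np.array([a,b,c])/1e3))[0]-(u,v) for d,u,v,a,b,c in O])
for O in(obs,obs+obs2):
    r=least_squares(res,[.574,.289,0,-2,15],args=(O,),x_scale=[.01,.01,.01,1,1]);print(r.x.round(4));print(r.fun.reshape(-1,2).round(1).tolist())
```

```text
[ 5.73700e-01  2.88500e-01 -5.00000e-04 -1.66700e+00  1.50231e+01]
[[0.5, -1.2], [-0.2, -0.0], [-0.2, 0.5], [0.2, 0.4], [-0.3, 0.9], [-0.0, -0.2]]
[ 5.73600e-01  2.88800e-01 -1.30000e-03 -1.75010e+00  1.50677e+01]
[[0.7, -1.2], [-0.2, -0.4], [-0.1, 0.3], [0.2, 0.1], [-0.2, 0.8], [-0.0, -0.6], [1.1, 0.6], [0.4, -0.4], [0.6, -1.1]]
```

Run:
```python
from h import *
st(); print(job.job_done())
```

```text
t 23.4 p [552.17 209.79 311.37] q [ 0.099  0.742 -0.909  1.304  0.384  1.544 -0.803] w 37.75 F [-0.6  0.4  0.4] M [-0.01 -0.23 -0.03]
yaw(tool y) -1.9 x [3.330e-02 9.994e-01 4.000e-04] y [ 0.965  -0.0321 -0.2601] z [-0.26    0.0091 -0.9656]
the job is handed in; nothing more can be done
None
```

The job is done and handed in at 23.4 s of the 64 s allowed. The key is home and turned to its stop, and the guard is leaning against the conveyor. The gripper is open and touching nothing.

- **Key:** I pushed it into the sloped lock until its collar sat on the face (about 38 N along the axis). I then turned it clockwise until the torque rose to about 0.65 N m. After letting go, the wrist picture put the key at about 81°, against about 80° expected at the stop once its play is included. I judged the stop from that angle and torque, because the lock's joint itself can't be read.
- **Guard:** It lifted straight up out of its guides without catching. I lowered it until the foot just touched the table, then eased it against the conveyor edge with light contact and released it. It did not move on release.
- **Last check:** A fit to the final pictures gives a lean of 15.0–15.1°. The guard's yaw is about -1.7° and the conveyor's is -1.9°, so it stands square. The foot is about 1 mm from table level and 29 mm in front of the face, slightly more than the 25 mm mentioned, because I set it for 15°.
- **Everything else:** The wrench, biscuits, dish, jar and tape look unmoved in the final pictures; I checked these by eye only.

The only disagreements were the different camera estimates of the lock and the conveyor edge. They differed by about 1–3 mm, and the contact forces settled them. One move call was refused before anything moved and was re-sent.

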